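Close down the vaccination desk: bin vials, screw the jar shut, zero the counter

TASK

The vaccination session is over. Put all the empty vials from the steel tray into the yellow waste jar, then screw its yellow lid on straight and fully home (it catches only at its thread starts, so turning it backward until it drops helps before screwing it forward), and turn the dose counter's knob back to its zero stop for the next session. Leave the gel dispenser, the white flask and the carton of plasters where they stand.

Things in the scene. Friction and masses are not known exactly. Their poses are not given: they have to be found in the camera images.
- jar: Yellow plastic waste jar, upright, fixed in a steel bracket (foot 130 x 130 mm). Body 100 mm across up to 105 mm height, shoulder sloping up to 118 mm, then a round threaded neck, 48 mm across outside, 41 mm inside; floor at 5 mm, domed to 18 mm in the middle. Origin on its axis at desk height, z up. The lid screws on clockwise (right-handed thread) and fits over the neck with 1 mm of play.
- jar_rim (a point): Centre of the jar's mouth, at the height of the rim, 145.5 mm above the desk.
- jar_thread (a point): Start (upper end) of one of the three thread ridges on the neck, 30 deg clockwise (from above) of the jar's own x axis; the others 120 deg apart. Each ridge runs 82 deg clockwise from its start, sinking 0.08 mm per deg, and ends at an upright stop rib at 86 to 90 deg. Then 30 deg of open entry up to the next ridge's start. Ridges stand out to 57.6 mm across.
- jar_seat (a point): Where the lid's origin lies when the lid is home: on the jar's axis, 125 mm above the desk. How it goes: with its lugs on top of the ridges the lid sits 5.5 to 11.5 mm above this. Turned forward so, it jams on the stop ribs, 5.4 mm high. Turned backward it climbs, then drops into the entries (4.8 mm high; ribs stop it going farther back); from there about 95 deg clockwise brings it home and tight.
- lid: Yellow plastic screw lid, ribbed, lying loose on the desk with its closed top up: 67 mm across, 24.5 mm high, 50 g. Origin at the centre of its underside, z up through its closed top. Smooth plastic: it slides easily on the thread.
- lid_lug (a point): Underside of one of the lid's three inner lugs, 6 mm above the lid's underside, on the lid's own x axis; the others are 120 deg apart. Each is 6 mm wide and 3 mm thick, and reaches in to 25 mm from the axis.
- tray: Shallow stainless steel instrument tray, 240 mm along its x, 170 mm along its y, fixed to the desk; rim 12 mm high, walls and floor 3 mm thick (inner floor 3 mm above the desk). Origin at the centre of its underside.
- knob (a joint): Angle of the dose counter's reset knob, rad: 0 at the zero stop (the most anticlockwise position seen from above), growing to 5.0 as it is turned clockwise. It turns with light friction (0.05 N m) and stays where it is left.
- knob_grip (a point): On the vertical axis of the reset knob, 78 mm above the desk. The knob is a black upright bar 42 mm long, 14 mm thick and 32 mm high, its top 85 mm above the desk, on a black disc 44 mm across; pinch the bar across its thickness from above. The point's x axis runs along the bar; a white index line marks the bar's -x half.
- counter: Dose counter: grey desk housing 130 mm along its x, 110 mm along its y, 40 mm high, fixed to the desk, with a round white dial on top (tick marks, zero mark and small stop pin on its -x side) and the reset knob in the dial's middle. Origin at the centre of its underside. At joint value 0 the bar lies along the counter's x, at q it is turned by q clockwise from there.
- vial0: Empty glass vial with a crimped aluminium cap: 16 mm across, 36 mm high, cap 13 mm across, 12 g, standing upright in the tray at the start. Origin at the centre of its base, z towards its cap. Two to four vials are there; the absent ones read None.
- vial1: Empty glass vial with a crimped aluminium cap: 16 mm across, 36 mm high, cap 13 mm across, 12 g, standing upright in the tray at the start. Origin at the centre of its base, z towards its cap. Two to four vials are there; the absent ones read None.
- vial2: Empty glass vial with a crimped aluminium cap: 16 mm across, 36 mm high, cap 13 mm across, 12 g, standing upright in the tray at the start. Origin at the centre of its base, z towards its cap. Two to four vials are there; the absent ones read None.
- vial3: Empty glass vial with a crimped aluminium cap: 16 mm across, 36 mm high, cap 13 mm across, 12 g, standing upright in the tray at the start. Origin at the centre of its base, z towards its cap. Two to four vials are there; the absent ones read None.
- vial0_mid (a point): Middle of vial0, on its axis, 17 mm above its base.
- vial1_mid (a point): Middle of vial1, on its axis, 17 mm above its base.
- vial2_mid (a point): Middle of vial2, on its axis, 17 mm above its base.
- vial3_mid (a point): Middle of vial3, on its axis, 17 mm above its base.
- gel: Bystander, not to be moved: clear gel dispenser with a white pump, 68 mm across, 190 mm high. Origin under its centre.
- flask: Bystander, not to be moved: white plastic flask, 62 mm across, 165 mm high. Origin under its centre.
- plasters: Bystander, not to be moved: flat white and blue carton of plasters, 60 x 120 x 30 mm (x, y, z). Origin under its centre.

How it is judged (in metres and radians):
On the way, in this order (a step that is already met when the one before it is completed fails the run):
1. all the vials are in the jar (horizontal distance between each of vial0_mid, vial1_mid, vial2_mid, vial3_mid and jar below 0.05 m and z of each of vial0_mid, vial1_mid, vial2_mid, vial3_mid in the frame of jar below 0.115 m), for 0.2 s.
2. the lid is screwed home on the jar (horizontal distance between lid and jar below 0.003 m and z of lid in the frame of jar below 0.126 m and angle between lid's own z axis and vertical below 0.04 rad), for 0.2 s.
At the end, for the whole second after the job is handed in: All the vials that were there are inside the jar, below its neck; the lid is home on the jar, no more than 1 mm high, within 3 mm of its axis and level to about 2 deg, at rest; the counter's knob is within 0.06 rad of its zero stop (all of step 1 and all of step 2 and value of joint knob below 0.06 rad and linear speed of lid below 0.02 m/s); the robot touches nothing.
It fails at once if the gel dispenser is moved by more than 3 cm (distance of gel from where it was at the start of the episode above 0.03 m).
It fails at once if the white flask is moved by more than 3 cm (distance of flask from where it was at the start of the episode above 0.03 m).
It fails at once if the plaster carton is moved by more than 3 cm (distance of plasters from where it was at the start of the episode above 0.03 m).
Of vial0, vial1, vial2, vial3 only 2 to 4 are there at a start; the rules pass over those that are not, and their reading is None.
At some moment in a run one of vial0, vial1, vial2, vial3, lid may be knocked a few centimetres aside while the robot is not near it.
Once in a run the grip may slacken for a moment while it holds something.
It also fails if it takes over 210 s, if anything falls off the work surface, if the arm or the gripper's body presses on something with over 40 N, if the wrist force passes 120 N, or if a joint passes its speed limit or range.

ROBOT

A 6-joint arm with a two-finger parallel gripper is mounted at the origin on the work surface. World frame = base frame: x ahead of the robot, y to its left, z up, the work surface at z = 0. Lengths are in mm, angles in rad, forces in N, time in s.
With the tool pointing down it reaches from about 350 to 875 mm from the base axis. Payload 4.2 kg.
Tool frame: the origin (TCP) lies between the finger pads; the fingertips stand 8 mm ahead of it and the grasp point (between the pads) lies 11 mm behind it; z points along the fingers, y is the line along which they close (so a half turn about z gives the same grasp; the last joint's range is limited). The gripper opens to 85 mm and grips with 20 to 120 N. Pads are 22 mm wide; open, the fingers measure 114 mm over their backs; the gripper's body (76 mm by 85 mm) begins 54 mm behind the grasp point. The pads swing forward as they close: fully open they stand 13 mm farther back than shut.
Start: joints at [1.406, 0.385, 0.008, 0, -1.194, -0.259], TCP at [256.984, 569.701, 239.312] pointing down, gripper open.
Joint ranges: [-3.14, 3.14], [-1.21, 2.06], [-1.07, 1.41], [-3.16, 2.05], [-2.99, -0.16], [-3.1, 3.1]. Speed limits (rad/s): [2.79, 2.79, 3.14, 3.14, 3.14, 3.14].

INTERFACE

Orientations are given as a unit quaternion [x, y, z, w].
In Python, from bench import read_state, get_image, camera_params, job_done gives the robot as it stands.
- The arm moves only by the tool drive_tool, never from a script. Its argument "moves" is a list that holds one entry, the list of rows, each a list of 7 numbers: the shift along the tool's x, y, z in m, then the turn, a rotation vector about the tool's x, y, z in rad, then the closure in counts, from 0 (fully open) to 255 (shut). A call has 1 to 8 rows; each row shifts and turns the commanded pose from where the row before left it, along the tool's axes as they then stand; what a row does not reach is not made up. A row lasts 1/12 s, in which the tool goes at most 41.7 mm and 7.16 degrees, less where a joint would pass 70% of its speed; a pose out of reach is approached as far as the arm can. A call is refused whole if a number of a shift passes 0.0417 or a number of a turn 0.125, either way. A call with a gripper value outside its range is refused whole. The fingers move at their own pace and stop on an object; the grip force is fixed at half the most. Time passes only in rows, so rows that do not move let the fingers close. It gives the time, the measured TCP pose, the force and the opening at its end, in the units of the state.
- read_state(): the state, without advancing time (a new reading comes with each control period).
- get_image(name): name is "scene" or "top"; returns the picture (420x560x3 uint8, blue, green, red); there is no depth.
- camera_params(name): a dict with "mtx" (3x3 intrinsics, pixels), "extrinsics" (4x4, takes a point from camera to world coordinates). Camera axes: x right, y up, looking along -z (the intrinsics and any distortion apply to the point x, -y, -z); pixel columns grow to the right and rows downward; lengths in mm; the calibration is good to about 2 mm. A picture is of the moment at which its call begins. camera_params takes no time and is no camera call.
- job_done(): hands the job in, once; it reports no verdict.
The state is a dict: "clock": time; "joints": joint angles; "joint_vel": joint speeds; "joint_efforts": joint torques, N m; "position": TCP position; "ee_rot": TCP orientation; "contact_force": force on the tool from outside, world axes, zero at the start; "wrist_torque": the same for the moment, N m; "gripper_width": finger opening in mm.
Only numpy, scipy, OpenCV 4.12 (cv2) and the standard library are available. Lean on these libraries where they do the work, as an engineer would, in place of code of your own. Each camera call takes 0.05 s, during which the arm holds its last target. There are 200 camera calls.

## Working session

There is one attempt and no reset: what is moved stays moved. The work goes in short steps, Python scripts to look and compute and a tool call to move; the robot and the scene stay as the last step left them, time stands still between calls to the robot, and variables do not carry over. Pictures are saved under pics/ and viewed, on a budget of 14 in all, crops included, one or two more only if the job needs it, and the job is handed in when it is done.

Besides the shell and the picture viewer there is one more tool, called after "Request:" by a JSON object that holds its "fn" and its "kwargs", one argument or row to a line. drive_tool: Moves the arm, as the interface text tells. Its arguments: {"type":"object","properties":{"moves":{"type":"array"}},"required":["moves"]}

```bash
ls; mkdir -p pics; python3 - <<'E'
from bench import *
import cv2
print(read_state())
for n in("scene","top"):
    cv2.imwrite(f"pics/{n}0.png",get_image(n)); print(n,camera_params(n))
E
```

```text
pics
{'clock': 0.0, 'joints': array([ 1.40560344e+00,  3.85558559e-01,  6.58957137e-03, -5.23185120e-04,
       -1.19397987e+00, -2.58575939e-01]), 'joint_vel': array([ 0.00133038,  0.00101604, -0.00120318,  0.00205139,  0.0001935 ,
       -0.00016359]), 'joint_efforts': array([ 4.96028424e-04, -3.92288554e+01,  1.88405764e+01,  4.18619692e+00,
       -4.58823502e-03, -1.56989408e-06]), 'position': array([256.7534747 , 569.19047074, 238.20257296]), 'ee_rot': array([ 9.77615457e-01, -2.10396771e-01, -1.92636417e-04,  1.08644216e-03]), 'contact_force': array([-0.63718019, -0.26454333,  0.12781552]), 'wrist_torque': array([ 0.00072224, -0.03463999, -0.01774694]), 'gripper_width': 85.8705127313436}
scene {'mtx': array([[473.24649008,   0.        , 290.30191277],
       [  0.        , 473.24649008, 210.76999145],
       [  0.        ,   0.        ,   1.        ]]), 'extrinsics': array([[ 3.95438975e-01, -7.32047681e-01,  5.54737965e-01,
         1.29996122e+03],
       [ 9.18483299e-01,  3.17832541e-01, -2.35310233e-01,
        -3.03147825e+02],
       [-4.05546673e-03,  6.02568393e-01,  7.98056943e-01,
         1.16752634e+03],
       [ 0.00000000e+00,  0.00000000e+00,  0.00000000e+00,
         1.00000000e+00]])}
top {'mtx': array([[398.35479523,   0.        , 286.17445445],
       [  0.        , 398.35479523, 215.81061201],
       [  0.        ,   0.        ,   1.        ]]), 'extrinsics': array([[ 1.14429857e-02,  9.81747309e-01, -1.89845410e-01,
         3.52393792e+02],
       [-9.99898951e-01,  9.63293025e-03, -1.04544324e-02,
        -8.82287253e-01],
       [-8.43484328e-03,  1.89945856e-01,  9.81758333e-01,
         1.19740307e+03],
       [ 0.00000000e+00,  0.00000000e+00,  0.00000000e+00,
         1.00000000e+00]])}
```

View pics/top0.png

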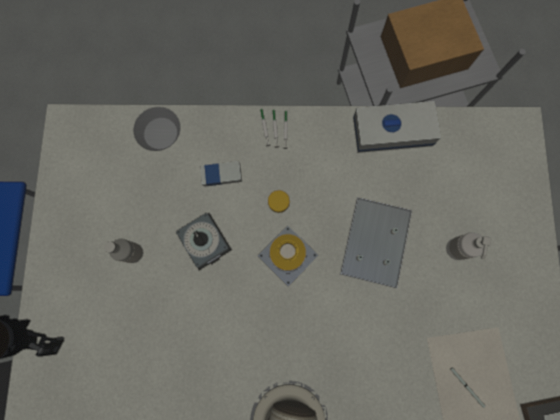

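View pics/scene0.png

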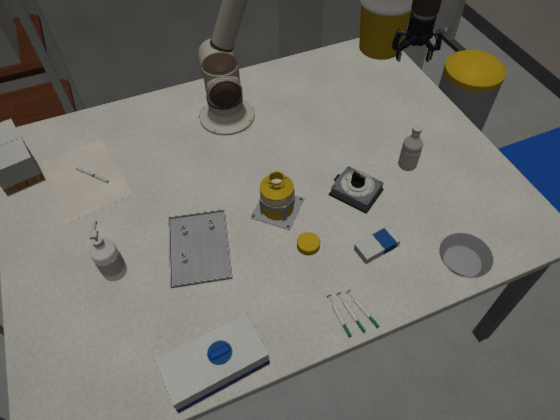

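The top view shows vials at (394,231), (386,262) and (360,258), the lid at (279,201), the jar mouth at (288,253) and the counter at (203,240). I'll set up the projection helpers and take enlarged crops.

```bash
cat > h.py <<'E'
from bench import *
import cv2, numpy as np
P={n:camera_params(n) for n in("scene","top")}
def ray(n,u,v):
    K,E=P[n]["mtx"],P[n]["extrinsics"]
    d=np.linalg.inv(K)@[u,v,1]; return E[:3,3],E[:3,:3]@[d[0],-d[1],-d[2]]
def at(n,u,v,z):
    c,d=ray(n,u,v); return c+d*(z-c[2])/d[2]
def proj(n,p):
    K,E=P[n]["mtx"],P[n]["extrinsics"]
    q=E[:3,:3].T@(np.array(p,float)-E[:3,3]); q=K@[q[0],-q[1],-q[2]]; return q[:2]/q[2]
def tri(a,b):  # scene px, top px -> point, miss
    (c1,d1),(c2,d2)=ray("scene",*a),ray("top",*b)
    A=np.stack([d1,-d2],1); t=np.linalg.lstsq(A,c2-c1,rcond=None)[0]
    p,q=c1+d1*t[0],c2+d2*t[1]; return (p+q)/2,np.linalg.norm(p-q)
def crop(im,u,v,r,s):
    return cv2.resize(im[v-r:v+r,u-r:u+r],None,fx=s,fy=s,interpolation=cv2.INTER_CUBIC)
def yellow(im):
    h=cv2.cvtColor(im,cv2.COLOR_BGR2HSV); return cv2.inRange(h,(15,120,60),(35,255,255))
E
python3 - <<'E'
from h import *
t=cv2.imread("pics/top0.png");s=cv2.imread("pics/scene0.png")
top=np.hstack([crop(t,203,240,32,6),crop(t,378,242,48,4)])
bot=np.hstack([crop(s,357,185,32,6),crop(s,200,246,48,4)])
cv2.imwrite("pics/c1.png",cv2.convertScaleAbs(cv2.resize(np.vstack([top,bot]),(600,600)),alpha=1.5))
for n,im in(("top",t),("scene",s)):
    k,l,st,c=cv2.connectedComponentsWithStats(yellow(im))
    for i in range(1,k):
        if st[i,4]>30: print(n,st[i],c[i])
u=at("top",279,201,24.5);print(u)
E
```

```text
top [ 389    0   94   69 4366] [434.81172698  32.60902428]
top [268 191  21  21 356] [278.20505618 200.80617978]
top [270 235  35  35 784] [287.27423469 252.31505102]
scene [ 361    9   50   51 1575] [380.80126984  33.86285714]
scene [ 444   50   62   42 2049] [474.53147877  70.23035627]
scene [260 171  34  30 723] [276.36791148 186.86445367]
scene [287 205   6  12  41] [289.26829268 210.53658537]
scene [263 207  19  13 144] [272.38194444 214.28472222]
scene [297 233  23  22 419] [307.87350835 243.31980907]
[624.56249652  33.80490466  24.5       ]
```

View pics/c1.png

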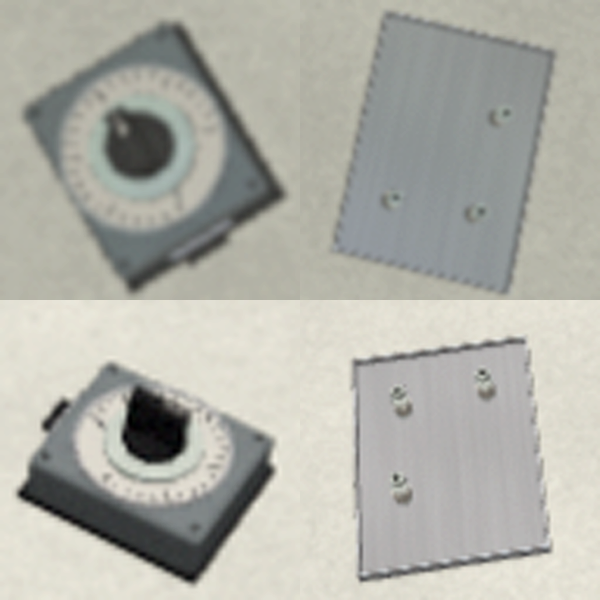

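Three vials are present. The index line points toward about 34° in world and the zero pin sits toward about 212°, so the knob is about π from zero. Next I'll detect the vials and counter numerically.

```bash
cat >> h.py <<'E'
def blobs(n,im,mnz=3,x0=(390,640),y0=(-340,-120)):
    "things in the tray region that differ from local background"
    g=im.astype(int); bg=cv2.medianBlur(im,25).astype(int)
    m=(np.abs(g-bg).sum(2)>45).astype(np.uint8)
    m=cv2.morphologyEx(m,cv2.MORPH_CLOSE,np.ones((3,3)))
    k,l,st,c=cv2.connectedComponentsWithStats(m); out=[]
    for i in range(1,k):
        w=at(n,*c[i],20)
        if x0[0]<w[0]<x0[1] and y0[0]<w[1]<y0[1] and 15<st[i,4]<150 and max(st[i,2:4])<20: out.append((c[i],w,st[i,4]))
    return out
E
python3 - <<'E'
from h import *
for n in P:
    im=cv2.imread(f"pics/{n}0.png")
    for b in blobs(n,im): print(n,b[0].round(1),b[1].round(1),b[2])
# counter corners top (from crop)
s=64/300
for u,v in((25,112),(170,22),(285,195),(130,290),(140,147),(122,120),(180,198)):
    print((u,v),at("top",171+u*s,208+v*s,40 if u in(25,170,285,130,180) else 85).round(1))
s2=96/300
for u,v in((387,13),(553,52),(507,292),(333,250)):print("tray",at("top",330+(u-300)*s2,194+v*s2,12).round(1))
t=cv2.imread("pics/top0.png")
# lid and jar
tl,ms=tri((307.87,243.32),(278.2,200.8));print("lid",tl,ms, at("scene",307.87,243.32,15),at("top",278.2,200.8,15))
E
```

```text
scene [211.  225.1] [ 457.3 -202.2   20. ] 48
scene [184.2 230.7] [ 445.3 -280.9   20. ] 41
scene [184.1 258.8] [ 538.8 -307.2   20. ] 45
top [358.9 201. ] [ 627.9 -207.9   20. ] 48
top [343.1 271.2] [ 416.5 -156.9   20. ] 28
(25, 112) [524.8 334.2  40. ]
(170, 22) [583.3 245.8  40. ]
(285, 195) [474.3 168.8  40. ]
(130, 290) [414.7 262.2  40. ]
(140, 147) [497.6 250.5  85. ]
(122, 120) [513.8 262.3  85. ]
(180, 198) [471.8 234.1  40. ]
tray [ 638.6 -206.4   12. ]
tray [ 601.3 -366.2   12. ]
tray [ 371.6 -312.4   12. ]
tray [ 408.7 -150.4   12. ]
lid [627.50372958  36.65311442  14.57965492] 0.22615369921987347 [627.77676543  36.63962051  15.        ] [627.36878003  36.53238696  15.        ]
```

```bash
cat >> h.py <<'E'
def jarmask(n,x,y,S=4):
    m=np.zeros((420*S,560*S),np.uint8); a=np.linspace(0,2*np.pi,60)
    def circ(r,z,val):
        p=np.array([proj(n,(x+r*np.cos(t),y+r*np.sin(t),z)) for t in a])
        cv2.fillConvexPoly(m,cv2.convexHull(((p+.5)*S).round().astype(np.int32)),val)
    for z in(95,105):circ(50,z,255)
    circ(25,118,255);circ(28.5,135,255);circ(24,145.5,255);circ(20.5,145.5,0)
    return cv2.resize(m,(560,420),interpolation=cv2.INTER_AREA)/255.
E
python3 - <<'E'
from h import *
from scipy.optimize import minimize
im=cv2.imread("pics/top0.png")
Y=yellow(im)/255.; Y[:,:230]=0;Y[:225]=0;Y[:,330:]=0
f=lambda p:np.abs(jarmask("top",*p)-Y).sum()
r=minimize(f,[490,20],method="Nelder-Mead",options=dict(initial_simplex=[[490,20],[500,20],[490,30]]));print("jar top",r.x,r.fun,Y.sum())
s=cv2.imread("pics/scene0.png")
Y2=yellow(s)/255.;Y2[:160]=0;Y2[205:]=0;Y2[:,:240]=0;Y2[:,310:]=0
def f2(p):
    m=jarmask("scene",*p);m[205:]=0;return np.abs(m-Y2).sum()
r2=minimize(f2,r.x,method="Nelder-Mead",options=dict(initial_simplex=[r.x,r.x+[8,0],r.x+[0,8]]));print("jar scene",r2.x,r2.fun,Y2.sum())
for n,i in(("top",im),("scene",s)):
    x,y=r.x; c=i.copy(); cr=crop(c,288 if n=="top" else 277,245 if n=="top" else 195,40,5)
    o=np.array([248,205]) if n=="top" else np.array([237,155])
    for R,z in((20.5,145.5),(24,145.5),(50,105)):
        p=np.array([proj(n,(x+R*np.cos(t),y+R*np.sin(t),z)) for t in np.linspace(0,6.3,60)]); p=((p-o+.5)*5).astype(np.int32)
        cv2.polylines(cr,[p],True,(0,0,255))
    for sx,sy in((65,65),): pass
    cv2.imwrite(f"pics/j_{n}.png",cr)
# vials
g=cv2.convertScaleAbs(crop(im,378,242,40,5),alpha=1.6)
for b in blobs("scene",s):
    w=at("scene",*b[0],22)
    for z,col in((3,(0,0,255)),(39,(255,0,0))):
        p=(proj("top",(w[0],w[1],z))-[338,202]+.5)*5; cv2.circle(g,tuple(p.astype(int)),3,col,-1)
cv2.imwrite("pics/m2.png",np.hstack([cv2.resize(np.hstack([cv2.imread("pics/j_top.png"),cv2.imread("pics/j_scene.png")]),(800,400))]) ) if 0 else cv2.imwrite("pics/m2.png",np.vstack([np.hstack([cv2.resize(cv2.imread(f"pics/j_{n}.png"),(300,300)) for n in P]),np.hstack([cv2.resize(g,(300,300)),cv2.resize(crop(im,203,240,30,10),(300,300))])]))
E
```

```text
jar top [462.9135257    7.04834104] 88.8078431372549 784.0
jar scene [460.79368472   8.27040726] 151.14117647058822 726.0
```

View pics/m2.png

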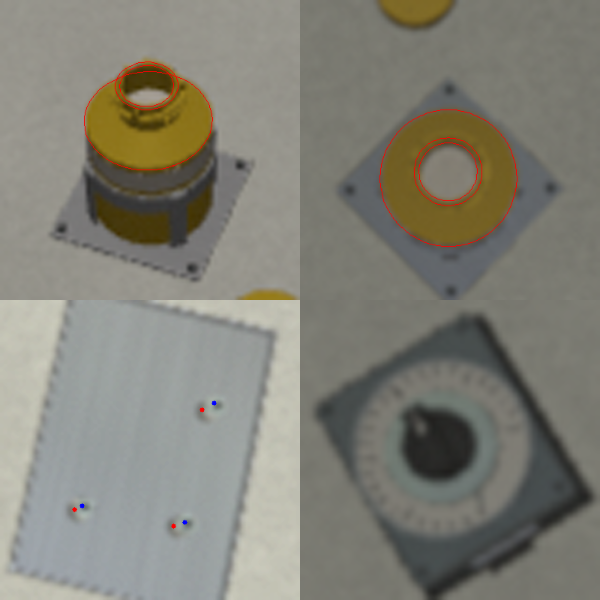

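The overlay fits the jar at about (462,7) and the counter at about (498,251), and the vials agree in both views. First I'll turn the tool so its axes line up with world (tool x = −y, tool y = −x).

Request:
{"fn": "drive_tool", "kwargs": {
  "moves": [
    [[0,0,0,0,0,0.12,0],[0,0,0,0,0,0.12,0],[0,0,0,0,0,0.12,0],[0,0,0,0,0,0.12,0],[0,0,0,0,0,0.12,0],[0,0,0,0,0,0.12,0],[0,0,0,0,0,0.12,0],[0,0,0,0,0,0.12,0]]
  ]
}}

```text
clock: 0.77
position: [256.9, 569.4, 238.7]
ee_rot: [0.768, -0.64, 0.0, 0.001]
contact_force: [-0.5, -0.6, -0.5]
gripper_width: 84.9
```

Request:
{"fn": "drive_tool", "kwargs": {
  "moves": [
    [[0,0,0,0,0,0.12,0],[0,0,0,0,0,0.067,0],[0,0,0,0,0,0,0]]
  ]
}}

```text
clock: 1.02
position: [256.8, 569.4, 238.7]
ee_rot: [-0.707, 0.708, -0.0, -0.001]
contact_force: [-0.2, 0.5, 0.7]
gripper_width: 85.1
```

```bash
cat >> h.py <<'E'
from scipy.spatial.transform import Rotation as Rot
def d(x,y,z):
    s=read_state(); R=Rot.from_quat(s["ee_rot"]).as_matrix()
    print("pose",s["position"].round(1),"z",R[:,2].round(4),"theta",round(float(np.arctan2(R[1,0],R[0,0])),4),"w",round(s["gripper_width"],1),"t",round(s["clock"],2),"j6",round(s["joints"][5],2),"F",s["contact_force"].round(1))
    print("tool shift mm",(R.T@(np.array([x,y,z])-s["position"])).round(1))
E
python3 - <<'E'
from h import *
s=get_image("scene")
for b in blobs("scene",s): print(at("scene",*b[0],22).round(1),proj("top",(*at("scene",*b[0],22)[:2],22)))
print("flask",at("top",121,250,80),"gel",at("top",470,245,100))
d(457,-202,238)
E
```

```text
[ 458.3 -202.4   22. ] [358.45259061 257.01546965]
[ 447.2 -280.9   22. ] [385.34051867 261.07851385]
[ 540.2 -307.2   22. ] [393.07486589 229.87388838]
flask [465.68952599 475.74191232  80.        ] gel [ 487.63955558 -496.75640633  100.        ]
pose [256.9 569.4 238.7] z [-4.e-04 -1.e-03 -1.e+00] theta -1.5694 w 85.4 t 1.07 j6 -1.4 F [-0.1 -0.1 -0.2]
tool shift mm [ 771.7 -199.     1.5]
```

Request:
{"fn": "drive_tool", "kwargs": {
  "moves": [
    [[0.0386,-0.01,0,0,0,0,0],[0.0386,-0.01,0,0,0,0,0],[0.0386,-0.01,0,0,0,0,0],[0.0386,-0.01,0,0,0,0,0],[0.0386,-0.01,0,0,0,0,0],[0.0386,-0.01,0,0,0,0,0],[0.0386,-0.01,0,0,0,0,0],[0.0386,-0.01,0,0,0,0,0]]
  ]
}}

```text
clock: 1.73
position: [336.9, 258.9, 239.4]
ee_rot: [0.708, -0.706, -0.0, -0.0]
contact_force: [1.3, -0.2, 0.2]
gripper_width: 85.2
```

Request:
{"fn": "drive_tool", "kwargs": {
  "moves": [
    [[0.0386,-0.01,0,0,0,0,0],[0.0386,-0.01,0,0,0,0,0],[0.0386,-0.01,0,0,0,0,0],[0.0386,-0.01,0,0,0,0,0],[0.0386,-0.01,0,0,0,0,0],[0.0386,-0.01,0,0,0,0,0],[0.0386,-0.01,0,0,0,0,0],[0.0386,-0.01,0,0,0,0,0]]
  ]
}}

```text
clock: 2.4
position: [416.9, -49.9, 239.6]
ee_rot: [0.708, -0.706, 0.0, -0.0]
contact_force: [0.8, 0.3, 0.1]
gripper_width: 85.4
```

Request:
{"fn": "drive_tool", "kwargs": {
  "moves": [
    [[0.0386,-0.01,0.02,0,0,0,0],[0.0386,-0.01,0.02,0,0,0,0],[0.0386,-0.01,0.02,0,0,0,0],[0.0386,-0.01,0.02,0,0,0,0],[0,0,0,0,0,0,0],[0,0,0,0,0,0,0]]
  ]
}}

```text
clock: 2.9
position: [453.4, -193.8, 162.7]
ee_rot: [-0.706, 0.708, 0.002, -0.001]
contact_force: [0.0, 0.7, 0.0]
gripper_width: 85.4
```

```bash
python3 -c "
from h import *
d(457,-203,20)"
```

```text
pose [ 453.4 -193.8  162.7] z [-4.1e-03  4.0e-04 -1.0e+00] theta -1.5734 w 85.4 t 2.9 j6 0.07 F [0.  0.7 0. ]
tool shift mm [  9.3  -4.2 142.7]
```

Request:
{"fn": "drive_tool", "kwargs": {
  "moves": [
    [[0.009,-0.004,0.02,0,0,0,0],[0,0,0.035,0,0,0,0],[0,0,0.035,0,0,0,0],[0,0,0.03,0,0,0,0],[0,0,0.022,0,0,0,0],[0,0,0,0,0,0,0],[0,0,0,0,0,0,255],[0,0,0,0,0,0,255]]
  ]
}}

```text
clock: 3.57
position: [459.9, -200.7, 24.4]
ee_rot: [0.708, -0.706, 0.001, -0.001]
contact_force: [-0.0, 0.6, -0.5]
gripper_width: 63.4
```

Request:
{"fn": "drive_tool", "kwargs": {
  "moves": [
    [[0,0,0,0,0,0,255],[0,0,0,0,0,0,255],[0,0,0,0,0,0,255],[0,0,0,0,0,0,255],[0,0,0,0,0,0,255],[0,0,0,0,0,0,255]]
  ]
}}

```text
clock: 4.07
position: [459.0, -201.2, 23.8]
ee_rot: [0.707, -0.707, 0.001, -0.0]
contact_force: [-0.9, 1.1, 6.5]
gripper_width: 13.1
```

Request:
{"fn": "drive_tool", "kwargs": {
  "moves": [
    [[0,0,-0.035,0,0,0,255],[0,0,-0.035,0,0,0,255],[0,0,-0.035,0,0,0,255],[0,0,-0.035,0,0,0,255],[0,0,-0.03,0,0,0,255],[-0.035,0,0,0,0,0,255],[-0.035,0,0,0,0,0,255],[-0.035,0,0,0,0,0,255]]
  ]
}}

```text
clock: 4.73
position: [458.1, -95.4, 193.6]
ee_rot: [-0.706, 0.708, -0.001, 0.001]
contact_force: [0.3, -0.2, 0.4]
gripper_width: 13.1
```

Request:
{"fn": "drive_tool", "kwargs": {
  "moves": [
    [[-0.035,0,0,0,0,0,255],[-0.035,0,0,0,0,0,255],[-0.03,-0.003,0,0,0,0,255],[0,0,0,0,0,0,255],[0,0,0,0,0,0,255],[0,0,0,0,0,0,255]]
  ]
}}

```text
clock: 5.23
position: [461.1, 3.8, 192.7]
ee_rot: [0.707, -0.707, -0.0, 0.0]
contact_force: [-0.1, -1.5, 0.1]
gripper_width: 13.1
```

```bash
python3 -c "
from h import *
d(462,7.5,160)
a=get_image('scene');b=get_image('top')
cv2.imwrite('pics/v1.png',np.hstack([crop(a,277,180,50,4),crop(b,288,245,50,4)]))"
```

```text
pose [461.1   3.8 192.7] z [-2.e-04  0.e+00 -1.e+00] theta -1.5705 w 13.1 t 5.23 j6 -0.36 F [-0.1 -1.5  0.1]
tool shift mm [-3.7 -1.  32.7]
```

View pics/v1.png

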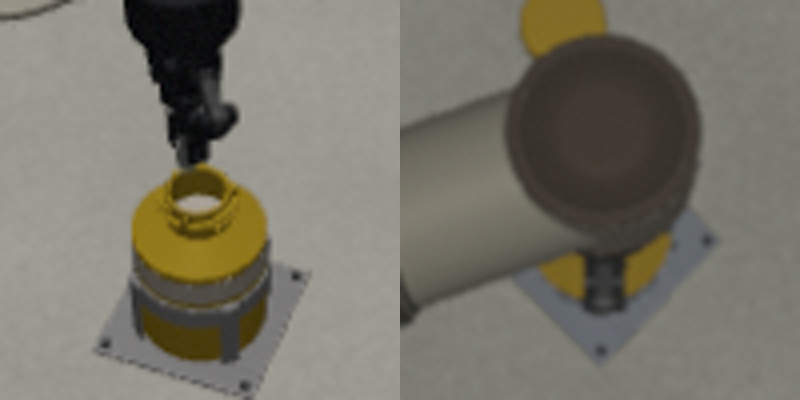

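Request:
{"fn": "drive_tool", "kwargs": {
  "moves": [
    [[-0.004,-0.001,0,0,0,0,255],[0,0,0.012,0,0,0,255],[0,0,0.012,0,0,0,255],[0,0,0.01,0,0,0,255],[0,0,0,0,0,0,255],[0,0,0,0,0,0,255]]
  ]
}}

```text
clock: 5.83
position: [462.2, 7.3, 158.4]
ee_rot: [-0.707, 0.707, 0.0, -0.001]
contact_force: [0.5, 0.1, 0.7]
gripper_width: 13.1
```

```bash
python3 -c "
from h import *
d(462,7.5,158);print(proj('scene',(461,4,172)))"
```

```text
pose [462.2   7.3 158.4] z [-1.e-03 -6.e-04 -1.e+00] theta -1.5719 w 13.1 t 5.83 j6 -0.37 F [0.5 0.1 0.7]
tool shift mm [-0.2  0.2  0.4]
[274.09896503 171.01494543]
```

Request:
{"fn": "drive_tool", "kwargs": {
  "moves": [
    [[0,0,0,0,0,0,0],[0,0,0,0,0,0,0],[0,0,0,0,0,0,0],[0,0,0,0,0,0,0],[0,0,-0.02,0,0,0,0],[0,0,-0.03,0,0,0,0],[0.03,0.002,0,0,0,0,0],[0.035,0.002,0,0,0,0,0]]
  ]
}}

```text
clock: 6.5
position: [459.9, -56.3, 211.0]
ee_rot: [0.709, -0.706, 0.002, -0.002]
contact_force: [0.1, 0.6, -0.0]
gripper_width: 85.3
```

Request:
{"fn": "drive_tool", "kwargs": {
  "moves": [
    [[0.037,0.002,0,0,0,0,0],[0.037,0.002,0,0,0,0,0],[0.037,0.002,0,0,0,0,0],[0.037,0.002,0,0,0,0,0],[0.037,0.002,0,0,0,0,0],[0.037,0.002,0,0,0,0,0],[0,0,0,0,0,0,0],[0,0,0,0,0,0,0]]
  ]
}}

```text
clock: 7.17
position: [445.8, -280.8, 208.3]
ee_rot: [-0.706, 0.708, 0.0, -0.0]
contact_force: [0.1, 0.2, -1.2]
gripper_width: 85.6
```

```bash
python3 -c "
from h import *
d(446,-282,20)
s=get_image('scene')
for b in blobs('scene',s): print(at('scene',*b[0],22).round(1),b[2])
t=get_image('top');k,l,st,c=cv2.connectedComponentsWithStats(yellow(t))
print([(c[i].round(1),st[i,4]) for i in range(1,k) if st[i,4]>30])
cv2.imwrite('pics/v2.png',np.hstack([crop(s,200,230,60,4),crop(s,277,185,40,6)]))"
```

```text
pose [ 445.8 -280.8  208.3] z [-4.e-04  2.e-04 -1.e+00] theta -1.5746 w 85.6 t 7.17 j6 0.25 F [ 0.1  0.2 -1.2]
tool shift mm [  1.2  -0.3 188.3]
[ 446.8 -281.6   22. ] 47
[ 540.4 -307.2   22. ] 47
[(array([434.7,  32.6]), np.int32(4369)), (array([278.2, 200.8]), np.int32(357)), (array([287.2, 252.3]), np.int32(786))]
```

View pics/v2.png

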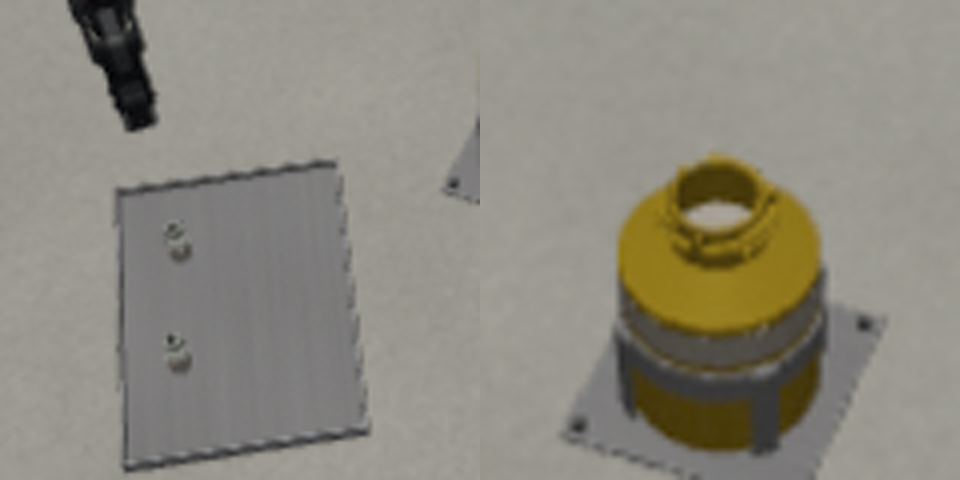

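Vial 1 has gone from the tray and the jar looks clear. The other two vials are unmoved at scene pixels of about (184,230) and (184,259). Next is vial 2.

Request:
{"fn": "drive_tool", "kwargs": {
  "moves": [
    [[0.001,-0.001,0.038,0,0,0,0],[0,0,0.038,0,0,0,0],[0,0,0.038,0,0,0,0],[0,0,0.035,0,0,0,0],[0,0,0.025,0,0,0,0],[0,0,0.012,0,0,0,0],[0,0,0,0,0,0,255],[0,0,0,0,0,0,255]]
  ]
}}

```text
clock: 7.93
position: [447.8, -279.1, 22.6]
ee_rot: [0.708, -0.706, -0.0, 0.0]
contact_force: [0.3, -0.3, 1.4]
gripper_width: 63.8
```

Request:
{"fn": "drive_tool", "kwargs": {
  "moves": [
    [[0,0,0,0,0,0,255],[0,0,0,0,0,0,255],[0,0,0,0,0,0,255],[0,0,0,0,0,0,255],[0,0,0,0,0,0,255]]
  ]
}}

```text
clock: 8.35
position: [448.1, -280.3, 24.0]
ee_rot: [0.707, -0.707, 0.001, -0.001]
contact_force: [-0.1, 0.9, 6.9]
gripper_width: 13.2
```

Request:
{"fn": "drive_tool", "kwargs": {
  "moves": [
    [[0,0,-0.035,0,0,0,255],[0,0,-0.035,0,0,0,255],[0,0,-0.035,0,0,0,255],[0,0,-0.035,0,0,0,255],[0,0,-0.03,0,0,0,255],[-0.035,-0.002,0,0,0,0,255],[-0.035,-0.002,0,0,0,0,255],[-0.035,-0.002,0,0,0,0,255]]
  ]
}}

```text
clock: 9.02
position: [453.1, -174.4, 193.5]
ee_rot: [-0.706, 0.708, -0.001, 0.001]
contact_force: [0.6, 0.8, -0.7]
gripper_width: 12.7
```

Request:
{"fn": "drive_tool", "kwargs": {
  "moves": [
    [[-0.036,-0.002,0,0,0,0,255],[-0.036,-0.002,0,0,0,0,255],[-0.036,-0.002,0,0,0,0,255],[-0.036,-0.002,0,0,0,0,255],[-0.036,0,0,0,0,0,255],[0,0,0,0,0,0,255],[0,0,0,0,0,0,255],[0,0,0,0,0,0,255]]
  ]
}}

```text
clock: 9.68
position: [461.1, 4.9, 192.7]
ee_rot: [0.707, -0.707, -0.0, -0.0]
contact_force: [-0.1, -0.1, 0.1]
gripper_width: 13.2
```

```bash
python3 -c "
from h import *
d(462,7.5,158)"
```

```text
pose [461.1   4.9 192.7] z [ 0.e+00  1.e-04 -1.e+00] theta -1.5703 w 13.2 t 9.68 j6 -0.36 F [-0.1 -0.1  0.1]
tool shift mm [-2.6 -0.9 34.7]
```

Request:
{"fn": "drive_tool", "kwargs": {
  "moves": [
    [[-0.003,-0.001,0,0,0,0,255],[0,0,0.012,0,0,0,255],[0,0,0.012,0,0,0,255],[0,0,0.01,0,0,0,255],[0,0,0,0,0,0,255],[0,0,0,0,0,0,255]]
  ]
}}

```text
clock: 10.18
position: [462.2, 6.8, 158.4]
ee_rot: [-0.706, 0.708, 0.0, -0.001]
contact_force: [0.8, 0.5, 0.6]
gripper_width: 12.8
```

Request:
{"fn": "drive_tool", "kwargs": {
  "moves": [
    [[0,0,0,0,0,0,0],[0,0,0,0,0,0,0],[0,0,0,0,0,0,0],[0,0,0,0,0,0,0],[0,0,-0.02,0,0,0,0],[0,0,-0.03,0,0,0,0],[0.03,-0.008,0,0,0,0,0],[0.035,-0.01,0,0,0,0,0]]
  ]
}}

```text
clock: 10.85
position: [481.7, -56.2, 211.2]
ee_rot: [0.709, -0.705, 0.002, -0.002]
contact_force: [0.8, 0.9, -1.1]
gripper_width: 85.4
```

Request:
{"fn": "drive_tool", "kwargs": {
  "moves": [
    [[0.037,-0.01,0,0,0,0,0],[0.037,-0.01,0,0,0,0,0],[0.037,-0.01,0,0,0,0,0],[0.037,-0.01,0,0,0,0,0],[0.037,-0.01,0,0,0,0,0],[0.037,-0.01,0,0,0,0,0],[0.027,0,0,0,0,0,0],[0,0,0,0,0,0,0]]
  ]
}}

```text
clock: 11.52
position: [540.3, -310.5, 207.8]
ee_rot: [-0.705, 0.709, -0.0, -0.001]
contact_force: [1.4, 0.2, -0.1]
gripper_width: 85.5
```

```bash
python3 -c "
from h import *
s=get_image('scene')
for b in blobs('scene',s): print(at('scene',*b[0],22).round(1),b[2])
d(540.5,-307,22)
t=get_image('top');k,l,st,c=cv2.connectedComponentsWithStats(yellow(t))
print([(c[i].round(1),st[i,4]) for i in range(1,k) if st[i,4]>30])
"
```

```text
[ 540.1 -307.1   22. ] 46
pose [ 540.  -308.4  207.8] z [-9.e-04  2.e-04 -1.e+00] theta -1.5747 w 85.6 t 11.57 j6 0.26 F [-1.   0.4 -0.6]
tool shift mm [ -1.4  -0.7 185.8]
[(array([434.8,  32.6]), np.int32(4367)), (array([278.2, 200.8]), np.int32(357)), (array([287.3, 252.3]), np.int32(785))]
```

Request:
{"fn": "drive_tool", "kwargs": {
  "moves": [
    [[-0.001,0,0.038,0,0,0,0],[0,0,0.038,0,0,0,0],[0,0,0.038,0,0,0,0],[0,0,0.035,0,0,0,0],[0,0,0.025,0,0,0,0],[0,0,0.012,0,0,0,0],[0,0,0,0,0,0,255],[0,0,0,0,0,0,255]]
  ]
}}

```text
clock: 12.28
position: [541.2, -304.6, 23.4]
ee_rot: [0.708, -0.707, 0.0, -0.0]
contact_force: [-0.3, 0.7, 0.2]
gripper_width: 63.8
```

Request:
{"fn": "drive_tool", "kwargs": {
  "moves": [
    [[0,0,0,0,0,0,255],[0,0,0,0,0,0,255],[0,0,0,0,0,0,255],[0,0,0,0,0,0,255],[0,0,0,0,0,0,255]]
  ]
}}

```text
clock: 12.7
position: [541.2, -305.4, 24.4]
ee_rot: [0.707, -0.707, 0.001, -0.001]
contact_force: [-1.0, 0.9, 5.7]
gripper_width: 12.8
```

Request:
{"fn": "drive_tool", "kwargs": {
  "moves": [
    [[0,0,-0.035,0,0,0,255],[0,0,-0.035,0,0,0,255],[0,0,-0.035,0,0,0,255],[0,0,-0.035,0,0,0,255],[0,0,-0.03,0,0,0,255],[-0.035,0.008,0,0,0,0,255],[-0.035,0.01,0,0,0,0,255],[-0.035,0.01,0,0,0,0,255]]
  ]
}}

```text
clock: 13.37
position: [511.8, -199.4, 193.2]
ee_rot: [-0.706, 0.708, -0.0, 0.001]
contact_force: [1.1, 0.5, -0.4]
gripper_width: 12.9
```

Request:
{"fn": "drive_tool", "kwargs": {
  "moves": [
    [[-0.036,0.01,0,0,0,0,255],[-0.036,0.01,0,0,0,0,255],[-0.036,0.01,0,0,0,0,255],[-0.036,0.01,0,0,0,0,255],[-0.036,0.01,0,0,0,0,255],[-0.027,0,0,0,0,0,255],[0,0,0,0,0,0,255],[0,0,0,0,0,0,255]]
  ]
}}

```text
clock: 14.03
position: [462.2, 8.1, 193.0]
ee_rot: [0.708, -0.706, 0.0, -0.0]
contact_force: [-0.1, -0.6, -0.4]
gripper_width: 12.7
```

```bash
python3 -c "
from h import *
d(462,7.5,158)"
```

```text
pose [462.2   8.1 193. ] z [ 8.e-04  4.e-04 -1.e+00] theta -1.5678 w 12.7 t 14.03 j6 -0.37 F [-0.1 -0.6 -0.4]
tool shift mm [ 0.6  0.2 35. ]
```

Now I'll lower and release vial 3, rise, and head toward the lid at about (627.5,36.7).

Request:
{"fn": "drive_tool", "kwargs": {
  "moves": [
    [[0,0,0.012,0,0,0,255],[0,0,0.012,0,0,0,255],[0,0,0.01,0,0,0,255],[0,0,0,0,0,0,255],[0,0,0,0,0,0,255],[0,0,0,0,0,0,0],[0,0,0,0,0,0,0],[0,0,0,0,0,0,0]]
  ]
}}

```text
clock: 14.7
position: [462.8, 6.8, 159.3]
ee_rot: [-0.707, 0.707, -0.0, 0.001]
contact_force: [0.6, 0.1, -0.7]
gripper_width: 48.8
```

Request:
{"fn": "drive_tool", "kwargs": {
  "moves": [
    [[0,0,0,0,0,0,0],[0,0,-0.02,0,0,0,0],[0,0,-0.03,0,0,0,0],[0.03,0,0,0,0,0,0],[0.035,0,0,0,0,0,0],[0.035,0,0,0,0,0,0],[0.035,0,0,0,0,0,0],[0.035,0,0,0,0,0,0]]
  ]
}}

```text
clock: 15.37
position: [462.3, -164.5, 209.2]
ee_rot: [0.707, -0.707, 0.0, -0.0]
contact_force: [1.8, 0.8, 0.6]
gripper_width: 85.4
```

```bash
python3 -c "
from h import *
s=get_image('scene');t=get_image('top')
for b in blobs('scene',s): print(at('scene',*b[0],22).round(1),b[2])
for n,i in(('scene',s),('top',t)):
    k,l,st,c=cv2.connectedComponentsWithStats(yellow(i));print([(c[i].round(1),st[i,4]) for i in range(1,k) if st[i,4]>30])
cv2.imwrite('pics/v3.png',np.vstack([np.hstack([crop(s,277,195,40,5),crop(t,288,235,40,5)]),np.hstack([crop(s,200,246,50,4),crop(t,378,242,50,4)])]))
d(627.5,36.7,100)"
```

```text
[(array([381.9,  34.2]), np.int32(1881)), (array([474.5,  70.2]), np.int32(2051)), (array([276.3, 186.9]), np.int32(720)), (array([289.3, 210.6]), np.int32(42)), (array([272.3, 214.2]), np.int32(145)), (array([307.8, 243.3]), np.int32(418))]
[(array([434.7,  32.6]), np.int32(4369)), (array([278.3, 198. ]), np.int32(248))]
pose [ 462.1 -166.7  208.7] z [ 2.e-04 -6.e-04 -1.e+00] theta -1.5763 w 85.3 t 15.47 j6 0.01 F [-0.7  1.1 -0.8]
tool shift mm [-204.3 -164.3  108.6]
```

View pics/v3.png

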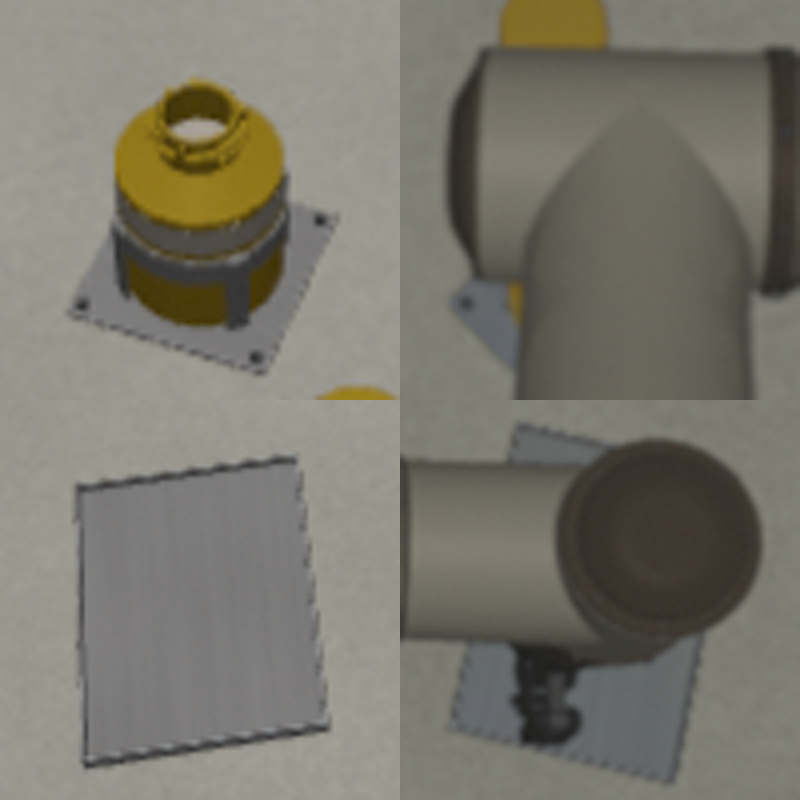

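The tray is empty and the jar mouth is clear. The lid is still at scene (307.8,243.3). Next I'll move above the lid.

Request:
{"fn": "drive_tool", "kwargs": {
  "moves": [
    [[-0.029,-0.0235,0,0,0,0,0],[-0.029,-0.0235,0,0,0,0,0],[-0.029,-0.0235,0,0,0,0,0],[-0.029,-0.0235,0,0,0,0,0],[-0.029,-0.0235,0,0,0,0,0],[-0.029,-0.0235,0,0,0,0,0],[-0.029,-0.0235,0,0,0,0,0],[0,0,0.03,0,0,0,0]]
  ]
}}

```text
clock: 16.13
position: [634.7, 45.8, 184.2]
ee_rot: [0.709, -0.705, 0.005, -0.007]
contact_force: [0.8, -0.9, 1.0]
gripper_width: 85.3
```

Request:
{"fn": "drive_tool", "kwargs": {
  "moves": [
    [[0,0,0.036,0,0,0,0],[0,0,0.036,0,0,0,0],[0,0,0.036,0,0,0,0],[0,0,0,0,0,0,0],[0,0,0,0,0,0,0],[0,0,0,0,0,0,0]]
  ]
}}

```text
clock: 16.63
position: [628.5, 40.4, 72.8]
ee_rot: [0.708, -0.707, 0.001, -0.001]
contact_force: [0.2, 0.2, 1.3]
gripper_width: 85.3
```

```bash
python3 -c "
from h import *
d(627.5,36.7,4)
s=get_image('scene')
k,l,st,c=cv2.connectedComponentsWithStats(yellow(s));print([(c[i].round(1),st[i,4]) for i in range(1,k) if st[i,4]>30])
"
```

```text
pose [628.5  40.4  72.8] z [ 3.6e-03  2.0e-04 -1.0e+00] theta -1.5696 w 85.3 t 16.63 j6 -0.32 F [0.2 0.2 1.3]
tool shift mm [ 3.7  1.3 68.8]
[(array([381.6,  34. ]), np.int32(1901)), (array([474.5,  70.3]), np.int32(2056)), (array([276.4, 186.9]), np.int32(721)), (array([289.3, 210.6]), np.int32(42)), (array([272.3, 214.2]), np.int32(145)), (array([306.7, 243.9]), np.int32(362))]
```

Request:
{"fn": "drive_tool", "kwargs": {
  "moves": [
    [[0.0035,0.001,0,0,0,0,0],[0,0,0.02,0,0,0,0],[0,0,0.02,0,0,0,0],[0,0,0.016,0,0,0,0],[0,0,0.012,0,0,0,0],[0,0,0,0,0,0,0],[0,0,0,0,0,0,0]]
  ]
}}

```text
clock: 17.27
position: [626.4, 36.3, 3.4]
ee_rot: [0.707, -0.707, 0.0, -0.0]
contact_force: [0.2, 1.0, 0.2]
gripper_width: 85.2
```

Request:
{"fn": "drive_tool", "kwargs": {
  "moves": [
    [[0,0,0,0,0,0,255],[0,0,0,0,0,0,255],[0,0,0,0,0,0,255],[0,0,0,0,0,0,255],[0,0,0,0,0,0,255],[0,0,0,0,0,0,255]]
  ]
}}

```text
clock: 17.77
position: [627.4, 36.8, 4.8]
ee_rot: [0.707, -0.707, 0.001, -0.002]
contact_force: [0.1, -0.4, 6.6]
gripper_width: 65.3
```

```bash
python3 -c "
from h import *
d(462.5,7.3,200)"
```

```text
pose [627.4  36.8   4.8] z [ 3.8e-03  6.0e-04 -1.0e+00] theta -1.57 w 65.3 t 17.77 j6 -0.32 F [ 0.1 -0.4  6.6]
tool shift mm [  29.2  164.2 -195.8]
```

The lid is gripped at 65.3 mm wide. While it's held, I'll refine the jar axis from the initial clean images.

```bash
python3 - <<'E'
from h import *
out=[]
for n,(u,v) in(("top",(288,250)),("scene",(277,181))):
    im=cv2.imread(f"pics/{n}0.png"); r=20; cr=cv2.convertScaleAbs(crop(im,u,v,r,20),alpha=1.8)
    for (x,y),col in(((462.5,7.3),(0,0,255)),):
        for R,z in((20.5,145.5),(24,145.5),(50,105)):
            p=np.array([proj(n,(x+R*np.cos(t),y+R*np.sin(t),z)) for t in np.linspace(0,6.3,90)]); p=((p-[u-r,v-r]+.5)*20).astype(np.int32)
            cv2.polylines(cr,[p],True,col)
    out.append(cv2.resize(cr,(400,400),interpolation=cv2.INTER_AREA) if 0 else cr[::2,::2])
cv2.imwrite("pics/rim.png",np.hstack(out))
E
```

```text
(no output)
```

View pics/rim.png

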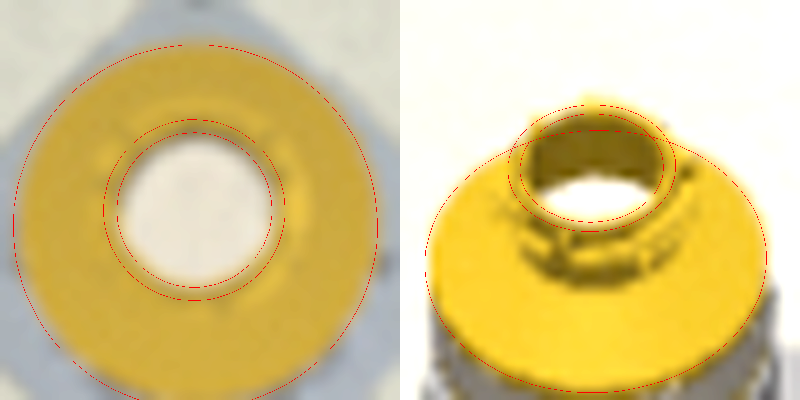

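Request:
{"fn": "drive_tool", "kwargs": {
  "moves": [
    [[0,0,-0.03,0,0,0,255],[0,0,-0.035,0,0,0,255],[0,0,-0.035,0,0,0,255],[0,0,-0.035,0,0,0,255],[0,0,-0.035,0,0,0,255],[0,0,-0.025,0,0,0,255],[0,0,0,0,0,0,255]]
  ]
}}

```text
clock: 18.35
position: [629.1, 36.9, 205.5]
ee_rot: [0.707, -0.707, 0.004, -0.006]
contact_force: [0.3, -0.3, 0.2]
gripper_width: 65.0
```

The rim overlay agrees to within about half a pixel, giving a jar axis of about (462.8,7.5). Now I'll carry the lid over.

Request:
{"fn": "drive_tool", "kwargs": {
  "moves": [
    [[0.006,0.033,0,0,0,0,255],[0.006,0.033,0,0,0,0,255],[0.006,0.033,0,0,0,0,255],[0.006,0.033,0,0,0,0,255],[0.005,0.033,0,0,0,0,255],[0,0,0.02,0,0,0,255],[0,0,0.012,0,0,0,255],[0,0,0,0,0,0,255]]
  ]
}}

```text
clock: 19.02
position: [458.4, 6.8, 163.8]
ee_rot: [-0.707, 0.707, 0.001, -0.002]
contact_force: [0.0, -0.2, -0.0]
gripper_width: 65.2
```

Request:
{"fn": "drive_tool", "kwargs": {
  "moves": [
    [[0,0,0,0,0,0,255],[0,0,0,0,0,0,255],[0,0,0,0,0,0,255],[0,0,0,0,0,0,255]]
  ]
}}

```text
clock: 19.35
position: [461.5, 7.6, 166.1]
ee_rot: [-0.707, 0.707, -0.0, 0.001]
contact_force: [0.6, 0.4, -0.1]
gripper_width: 65.5
```

```bash
python3 -c "
from h import *
d(462.8,7.7,150)
s=get_image('scene');cv2.imwrite('pics/l1.png',crop(s,277,180,40,8))"
```

```text
pose [461.5   7.6 166.1] z [ 1.1e-03  4.0e-04 -1.0e+00] theta -1.5708 w 65.5 t 19.35 j6 -0.37 F [ 0.6  0.4 -0.1]
tool shift mm [-0.1 -1.3 16.1]
```

View pics/l1.png

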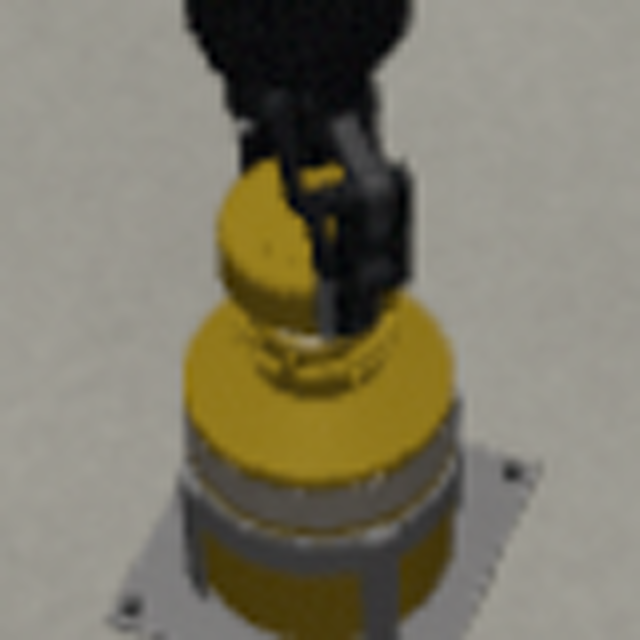

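The lid is held level above the neck. I'll lower it slowly while watching the force.

Request:
{"fn": "drive_tool", "kwargs": {
  "moves": [
    [[0,-0.0013,0.006,0,0,0,255],[0,0,0.006,0,0,0,255],[0,0,0.004,0,0,0,255],[0,0,0,0,0,0,255],[0,0,0,0,0,0,255]]
  ]
}}

```text
clock: 19.82
position: [461.9, 7.3, 149.0]
ee_rot: [0.707, -0.707, -0.0, 0.001]
contact_force: [0.2, 1.0, -0.8]
gripper_width: 65.4
```

Request:
{"fn": "drive_tool", "kwargs": {
  "moves": [
    [[0,0,0.002,0,0,0,255],[0,0,0.002,0,0,0,255],[0,0,0.001,0,0,0,255],[0,0,0,0,0,0,255],[0,0,0,0,0,0,255]]
  ]
}}

```text
clock: 20.23
position: [462.2, 7.4, 144.6]
ee_rot: [0.707, -0.707, 0.0, -0.0]
contact_force: [0.1, 0.8, 0.4]
gripper_width: 65.3
```

Request:
{"fn": "drive_tool", "kwargs": {
  "moves": [
    [[0,0,0.001,0,0,0,255],[0,0,0.001,0,0,0,255],[0,0,0.001,0,0,0,255],[0,0,0,0,0,0,255],[0,0,0,0,0,0,255]]
  ]
}}

```text
clock: 20.65
position: [462.3, 7.4, 141.6]
ee_rot: [0.707, -0.707, 0.0, -0.0]
contact_force: [0.4, -0.4, -0.6]
gripper_width: 65.1
```

Request:
{"fn": "drive_tool", "kwargs": {
  "moves": [
    [[0,0,0.001,0,0,0,255],[0,0,0.001,0,0,0,255],[0,0,0,0,0,0,255],[0,0,0,0,0,0,255]]
  ]
}}

```text
clock: 20.98
position: [462.3, 7.3, 139.5]
ee_rot: [-0.707, 0.707, -0.0, 0.0]
contact_force: [1.8, -0.9, -2.2]
gripper_width: 65.5
```

Request:
{"fn": "drive_tool", "kwargs": {
  "moves": [
    [[0,0,0.001,0,0,0,255],[0,0,0.001,0,0,0,255],[0,0,0,0,0,0,255],[0,0,0,0,0,0,255]]
  ]
}}

```text
clock: 21.32
position: [462.3, 7.3, 137.5]
ee_rot: [0.707, -0.707, 0.0, -0.0]
contact_force: [2.5, -1.3, -1.5]
gripper_width: 65.5
```

```bash
python3 -c "
from h import *
d(462.8,7.7,135);print(read_state()['wrist_torque'])"
```

```text
pose [462.3   7.3 137.5] z [ 3.e-04 -1.e-04 -1.e+00] theta -1.5708 w 65.5 t 21.32 j6 -0.37 F [ 2.5 -1.3 -1.5]
tool shift mm [-0.4 -0.5  2.5]
[-0.43645102 -0.5297023  -0.01152991]
```

Request:
{"fn": "drive_tool", "kwargs": {
  "moves": [
    [[0.0003,-0.0006,0.001,0,0,0,255],[0,0,0.001,0,0,0,255],[0,0,0,0,0,0,255],[0,0,0,0,0,0,255]]
  ]
}}

```text
clock: 21.65
position: [462.4, 7.0, 135.4]
ee_rot: [-0.707, 0.707, 0.0, -0.0]
contact_force: [-0.1, -0.7, -1.5]
gripper_width: 65.2
```

Request:
{"fn": "drive_tool", "kwargs": {
  "moves": [
    [[0,0,0.001,0,0,0,255],[0,0,0.001,0,0,0,255],[0,0,0,0,0,0,255],[0,0,0,0,0,0,255]]
  ]
}}

```text
clock: 21.98
position: [462.9, 7.1, 134.3]
ee_rot: [0.707, -0.707, 0.0, -0.0]
contact_force: [-0.7, 0.5, 4.7]
gripper_width: 65.4
```

Request:
{"fn": "drive_tool", "kwargs": {
  "moves": [
    [[0,0,0,0,0,-0.04,255],[0,0,0,0,0,-0.04,255],[0,0,0,0,0,-0.04,255],[0,0,0,0,0,-0.04,255],[0,0,0,0,0,0,255]]
  ]
}}

```text
clock: 22.4
position: [463.6, 8.1, 134.3]
ee_rot: [0.76, -0.65, -0.0, -0.002]
contact_force: [0.2, 4.4, 3.3]
gripper_width: 65.1
```

```bash
python3 -c "
from h import *
d(462.8,7.3,130);print(read_state()['wrist_torque'])"
```

```text
pose [463.6   8.1 134.3] z [ 0.0026  0.0031 -1.    ] theta -1.4156 w 65.1 t 22.4 j6 -0.21 F [0.2 4.4 3.3]
tool shift mm [0.6 0.9 4.3]
[ 1.15638695  0.20035692 -1.26938979]
```

Turning back meets a hard stop (−1.27 N m) without any climb, and the height is about 4.5–4.8 mm over home, so the lugs are in the entries. Now I'll screw it forward, following the pitch.

Request:
{"fn": "drive_tool", "kwargs": {
  "moves": [
    [[0,0,0,0,0,0.1,255],[0,0,0.0002,0,0,0.1,255],[0,0,0.0003,0,0,0.1,255],[0,0,0.0003,0,0,0.1,255],[0,0,0,0,0,0,255],[0,0,0,0,0,0,255]]
  ]
}}

```text
clock: 22.9
position: [463.7, 7.4, 133.6]
ee_rot: [-0.618, 0.786, -0.001, 0.001]
contact_force: [-0.7, 1.7, 6.1]
gripper_width: 65.2
```

```bash
python3 -c "
from h import *
d(462.8,7.3,130);print(read_state()['wrist_torque'])"
```

```text
pose [463.7   7.4 133.6] z [ 2.3e-03  4.0e-04 -1.0e+00] theta -1.8079 w 65.2 t 22.9 j6 -0.61 F [-0.7  1.7  6.1]
tool shift mm [0.3 0.8 3.6]
[ 0.44487102  0.11771069 -0.11439951]
```

Request:
{"fn": "drive_tool", "kwargs": {
  "moves": [
    [[0,0,0.0004,0,0,0.1,255],[0,0,0.0004,0,0,0.1,255],[0,0,0.0004,0,0,0.1,255],[0,0,0.0004,0,0,0.1,255],[0,0,0,0,0,0,255]]
  ]
}}

```text
clock: 23.32
position: [463.4, 7.2, 131.7]
ee_rot: [-0.449, 0.893, -0.0, 0.001]
contact_force: [1.2, 1.5, 4.3]
gripper_width: 65.3
```

Request:
{"fn": "drive_tool", "kwargs": {
  "moves": [
    [[0,0,0.0005,0,0,0.1,255],[0,0,0.0005,0,0,0.1,255],[0,0,0.0005,0,0,0.1,255],[0,0,0.0005,0,0,0.1,255],[0,0,0,0,0,0,255]]
  ]
}}

```text
clock: 23.73
position: [463.5, 7.2, 129.9]
ee_rot: [-0.263, 0.965, -0.0, 0.001]
contact_force: [0.1, -0.3, 5.0]
gripper_width: 65.1
```

```bash
python3 -c "
from h import *
d(462.8,7.3,130);print(read_state()['wrist_torque'])"
```

```text
pose [463.5   7.2 129.9] z [ 0.0018 -0.     -1.    ] theta -2.6089 w 65.1 t 23.73 j6 -1.41 F [ 0.1 -0.3  5. ]
tool shift mm [ 0.5  0.4 -0.1]
[ 0.03257073 -0.00240551 -0.07173599]
```

Request:
{"fn": "drive_tool", "kwargs": {
  "moves": [
    [[0,0,0.0004,0,0,0.08,255],[0,0,0.0004,0,0,0.08,255],[0,0,0.0004,0,0,0.08,255],[0,0,0,0,0,0,255]]
  ]
}}

```text
clock: 24.07
position: [464.5, 7.4, 129.5]
ee_rot: [-0.147, 0.989, -0.0, 0.002]
contact_force: [0.1, -0.6, 9.5]
gripper_width: 65.4
```

Request:
{"fn": "drive_tool", "kwargs": {
  "moves": [
    [[0,0,0.0003,0,0,0.08,255],[0,0,0.0002,0,0,0.08,255],[0,0,0.0001,0,0,0.08,255],[0,0,0,0,0,0,255]]
  ]
}}

```text
clock: 24.4
position: [464.9, 7.5, 129.5]
ee_rot: [-0.027, 1.0, 0.0, 0.003]
contact_force: [-1.1, 1.3, 11.8]
gripper_width: 64.7
```

```bash
python3 -c "
from h import *
d(462.8,7.3,130);print(read_state()['wrist_torque'])"
```

```text
pose [464.9   7.5 129.5] z [ 5.3e-03  4.0e-04 -1.0e+00] theta -3.0872 w 64.7 t 24.4 j6 -1.89 F [-1.1  1.3 11.8]
tool shift mm [ 2.1 -0.1 -0.5]
[ 0.14381635  0.09144741 -0.11219134]
```

Request:
{"fn": "drive_tool", "kwargs": {
  "moves": [
    [[0,0,0,0,0,0.08,255],[0,0,0,0,0,0.08,255],[0,0,0,0,0,0.08,255],[0,0,0,0,0,0,255]]
  ]
}}

```text
clock: 24.73
position: [464.8, 7.3, 129.4]
ee_rot: [0.093, 0.996, 0.0, 0.002]
contact_force: [-0.3, -1.0, 11.1]
gripper_width: 65.6
```

```bash
python3 -c "
from h import *
d(462.8,7.3,130);print(read_state()['wrist_torque'])"
```

```text
pose [464.8   7.3 129.4] z [ 4.9e-03 -1.0e-04 -1.0e+00] theta 2.9556 w 65.6 t 24.73 j6 -2.13 F [-0.3 -1.  11.1]
tool shift mm [ 1.9 -0.3 -0.6]
[-0.30115359 -0.01541535 -0.26069233]
```

Request:
{"fn": "drive_tool", "kwargs": {
  "moves": [
    [[0,0,0,0,0,0.08,255],[0,0,0,0,0,0.08,255],[0,0,0,0,0,0.08,255],[0,0,0,0,0,0,255]]
  ]
}}

```text
clock: 25.07
position: [464.6, 7.4, 129.4]
ee_rot: [0.211, 0.977, 0.0, 0.002]
contact_force: [-0.8, 0.2, 11.5]
gripper_width: 65.3
```

```bash
python3 -c "
from h import *
d(462.8,7.3,130);print(read_state()['wrist_torque'])
s=get_image('scene');t=get_image('top');cv2.imwrite('pics/l2.png',np.hstack([crop(s,277,185,40,8),crop(t,288,250,10,8)[:1].repeat(640,0)[:,:1]]))"
```

```text
pose [464.6   7.4 129.4] z [ 0.0045 -0.     -1.    ] theta 2.7156 w 65.3 t 25.07 j6 -2.37 F [-0.8  0.2 11.5]
tool shift mm [ 1.6 -0.8 -0.6]
[-0.09365707  0.25762883 -0.24837124]
```

View pics/l2.png

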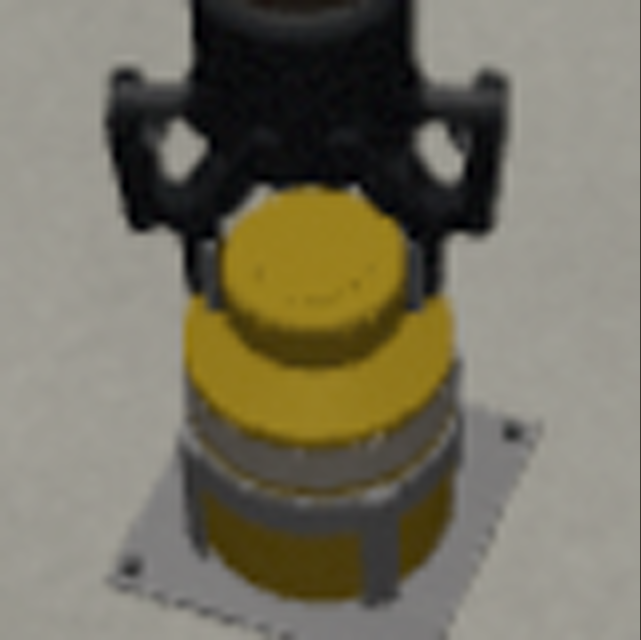

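The picture shows the lid level and low on the neck, but no tightening torque yet. I'll regrip and test tightness.

Request:
{"fn": "drive_tool", "kwargs": {
  "moves": [
    [[0,0,0,0,0,0,0],[0,0,0,0,0,0,0],[0,0,0,0,0,0,0],[0,0,0,0,0,0,0],[0.0015,-0.0005,0,0,0,0,0],[0,0,0,0,0,-0.12,0],[0,0,0,0,0,-0.12,0],[0,0,0,0,0,-0.12,0]]
  ]
}}

```text
clock: 25.83
position: [460.8, 7.2, 127.1]
ee_rot: [0.031, 1.0, -0.0, -0.0]
contact_force: [-1.1, -0.7, 0.2]
gripper_width: 85.4
```

Request:
{"fn": "drive_tool", "kwargs": {
  "moves": [
    [[0,0,0,0,0,-0.12,0],[0,0,0,0,0,-0.12,0],[0,0,0,0,0,-0.12,0],[0,0,0,0,0,-0.12,0],[0,0,0,0,0,-0.12,0],[0,0,0,0,0,-0.12,0],[0,0,0,0,0,-0.12,0],[0,0,0,0,0,-0.12,0]]
  ]
}}

```text
clock: 26.5
position: [460.8, 7.2, 127.1]
ee_rot: [-0.434, 0.901, 0.0, -0.0]
contact_force: [-0.4, -0.2, 0.2]
gripper_width: 85.4
```

Request:
{"fn": "drive_tool", "kwargs": {
  "moves": [
    [[0,0,0,0,0,-0.12,0],[0,0,0,0,0,-0.12,0],[0,0,0,0,0,-0.12,0],[0,0,0,0,0,-0.12,0],[0,0,0,0,0,0,0],[0,0,0,0,0,0,0]]
  ]
}}

```text
clock: 27.0
position: [460.9, 7.2, 127.2]
ee_rot: [-0.632, 0.775, 0.0, -0.0]
contact_force: [0.5, 0.1, -0.4]
gripper_width: 85.6
```

```bash
python3 -c "
from h import *
d(462.8,7.3,130);print(read_state()['wrist_torque'])"
```

```text
pose [460.9   7.2 127.2] z [-5.e-04 -1.e-04 -1.e+00] theta -1.7735 w 85.6 t 27.0 j6 -0.57 F [ 0.5  0.1 -0.4]
tool shift mm [-0.5 -1.8 -2.8]
[0.0118577  0.02551569 0.03320423]
```

Request:
{"fn": "drive_tool", "kwargs": {
  "moves": [
    [[0,-0.0018,-0.0025,0,0,0,0],[0,0,0,0,0,0,255],[0,0,0,0,0,0,255],[0,0,0,0,0,0,255],[0,0,0,0,0,0,255],[0,0,0,0,0,0,255],[0,0,0,0,0,0,255]]
  ]
}}

```text
clock: 27.58
position: [464.0, 7.0, 130.9]
ee_rot: [-0.633, 0.774, -0.001, 0.001]
contact_force: [-1.6, -0.0, 5.8]
gripper_width: 65.3
```

Request:
{"fn": "drive_tool", "kwargs": {
  "moves": [
    [[0,0,0,0,0,0.06,255],[0,0,0,0,0,0.06,255],[0,0,0,0,0,0.06,255],[0,0,0,0,0,0,255]]
  ]
}}

```text
clock: 27.92
position: [463.4, 7.1, 130.8]
ee_rot: [-0.56, 0.829, -0.0, 0.001]
contact_force: [-0.7, -0.0, 6.0]
gripper_width: 65.5
```

```bash
python3 -c "
from h import *
d(462.8,7.3,130);print(read_state()['wrist_torque'])"
```

```text
pose [463.4   7.1 130.8] z [ 1.4e-03  2.0e-04 -1.0e+00] theta -1.9531 w 65.5 t 27.92 j6 -0.75 F [-0.7 -0.   6. ]
tool shift mm [0.1 0.7 0.8]
[ 0.07861135  0.34856759 -0.29250193]
```

Request:
{"fn": "drive_tool", "kwargs": {
  "moves": [
    [[0,0,0,0,0,0.1,255],[0,0,0,0,0,0.1,255],[0,0,0,0,0,0.1,255],[0,0,0,0,0,0.1,255],[0,0,0,0,0,0.1,255]]
  ]
}}

```text
clock: 28.33
position: [462.8, 7.3, 130.3]
ee_rot: [-0.339, 0.941, -0.0, 0.0]
contact_force: [2.7, 8.4, -0.0]
gripper_width: 65.3
```

```bash
python3 -c "
from h import *
d(462.8,7.3,130);print(read_state()['wrist_torque'])"
```

```text
pose [462.8   7.3 130.3] z [ 4.e-04 -0.e+00 -1.e+00] theta -2.4504 w 65.3 t 28.33 j6 -1.25 F [ 2.7  8.4 -0. ]
tool shift mm [-0.   0.   0.3]
[ 2.57473188 -0.07910243  1.39766715]
```

Request:
{"fn": "drive_tool", "kwargs": {
  "moves": [
    [[0,0,0,0,0,0.1,255],[0,0,0,0,0,0.1,255],[0,0,0,0,0,0.1,255],[0,0,0,0,0,0.1,255],[0,0,0,0,0,0.1,255]]
  ]
}}

```text
clock: 28.75
position: [462.9, 7.8, 130.1]
ee_rot: [-0.095, 0.995, 0.0, 0.0]
contact_force: [-0.6, 6.3, 0.3]
gripper_width: 64.9
```

```bash
python3 -c "
from h import *
d(462.8,7.3,130);print(read_state()['wrist_torque'])"
```

```text
pose [462.9   7.8 130.1] z [ 1.e-04  4.e-04 -1.e+00] theta -2.9509 w 64.9 t 28.75 j6 -1.75 F [-0.6  6.3  0.3]
tool shift mm [ 0.2 -0.5  0.1]
[1.66398503 0.64684044 1.62031312]
```

Now it resists firmly forward (+1.4 to +1.6 N m, with the grip slipping at the stop). I'll release, rise and check the lid.

Request:
{"fn": "drive_tool", "kwargs": {
  "moves": [
    [[0,0,0,0,0,0,0],[0,0,0,0,0,0,0],[0,0,0,0,0,0,0],[0,0,0,0,0,0,0],[0,0,-0.02,0,0,0,0],[0,0,-0.03,0,0,-0.1,0],[0,0,-0.03,0,0,-0.1,0],[0,0,0,0,0,-0.1,0]]
  ]
}}

```text
clock: 29.42
position: [466.5, 7.3, 215.8]
ee_rot: [-0.246, 0.969, -0.001, 0.006]
contact_force: [-0.2, -0.5, -0.0]
gripper_width: 85.4
```

Request:
{"fn": "drive_tool", "kwargs": {
  "moves": [
    [[0,0,0,0,0,-0.12,0],[0,0,0,0,0,0,0],[0,0,0,0,0,0,0]]
  ]
}}

```text
clock: 29.67
position: [462.7, 6.6, 209.7]
ee_rot: [-0.299, 0.954, 0.0, -0.0]
contact_force: [0.1, 0.1, 0.8]
gripper_width: 85.1
```

```bash
python3 -c "
from h import *
d(497.6,250.5,205)"
```

```text
pose [462.7   6.6 209.7] z [-4.e-04 -1.e-04 -1.e+00] theta -2.5338 w 85.1 t 29.67 j6 -1.33 F [0.1 0.1 0.8]
tool shift mm [-167.9  180.2    4.7]
```

Request:
{"fn": "drive_tool", "kwargs": {
  "moves": [
    [[-0.024,0.0257,0,0,0,0,0],[-0.024,0.0257,0,0,0,0,0],[-0.024,0.0257,0,0,0,0,0],[-0.024,0.0257,0,0,0,0,0],[-0.024,0.0257,0,0,0,0,0],[-0.024,0.0257,0,0,0,0,0],[-0.024,0.0257,0,0,0,0,0],[0,0,0,0,0,0,0]]
  ]
}}

```text
clock: 30.33
position: [498.5, 255.6, 208.8]
ee_rot: [-0.302, 0.953, -0.0, 0.0]
contact_force: [0.2, -0.2, -0.6]
gripper_width: 85.3
```

```bash
python3 - <<'E'
from h import *
out=[]
for n,(u,v) in(("top",(288,245)),("scene",(277,181))):
    im=get_image(n); r=20; cr=cv2.convertScaleAbs(crop(im,u,v,r,20),alpha=1.8)
    for z0,col in((125,(0,0,255)),(130.4,(255,0,0))):
        for R,z in((33.5,z0),(32.5,z0+24.5)):
            p=np.array([proj(n,(462.8+R*np.cos(t),7.4+R*np.sin(t),z)) for t in np.linspace(0,6.3,90)]); p=((p-[u-r,v-r]+.5)*20).astype(np.int32)
            cv2.polylines(cr,[p],True,col)
    out.append(cr[::2,::2])
cv2.imwrite("pics/lid3.png",np.hstack(out)); d(497.6,250.5,100)
E
```

```text
pose [497.1 251.5 208.7] z [-0.0018 -0.0016 -1.    ] theta -2.5309 w 85.2 t 30.43 j6 -1.72 F [ 0.3 -1.   0.2]
tool shift mm [-1.000e-01 -1.100e+00  1.087e+02]
```

View pics/lid3.png

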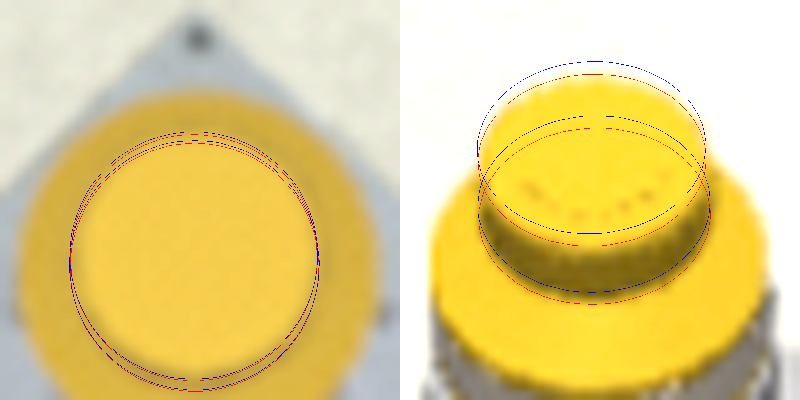

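The lid matches the home outline (red) in both views and sits level. Next I'll descend on the knob.

Request:
{"fn": "drive_tool", "kwargs": {
  "moves": [
    [[-0.001,-0.0005,0.035,0,0,0,0],[0,0,0.035,0,0,0,0],[0,0,0.035,0,0,0,0],[0,0,0.02,0,0,0,0],[0,0,0.015,0,0,0,0],[0,0,0,0,0,0,0],[0,0,0,0,0,0,255],[0,0,0,0,0,0,255]]
  ]
}}

```text
clock: 31.1
position: [499.2, 250.6, 71.0]
ee_rot: [-0.3, 0.954, 0.0, 0.001]
contact_force: [-0.1, -0.4, 0.4]
gripper_width: 63.8
```

Request:
{"fn": "drive_tool", "kwargs": {
  "moves": [
    [[0,0,0,0,0,0,255],[0,0,0,0,0,0,255],[0,0,0,0,0,0,255],[0,0,0,0,0,0,255],[0,0,0,0,0,0,255],[0,0,0,0,0,0,255]]
  ]
}}

```text
clock: 31.6
position: [495.9, 254.9, 71.6]
ee_rot: [-0.301, 0.954, 0.003, 0.0]
contact_force: [-18.7, 13.8, 10.7]
gripper_width: 12.9
```

```bash
python3 -c "
from h import *
d(498,251,68);print(read_state()['wrist_torque'])"
```

```text
pose [495.9 254.9  71.6] z [-0.0013  0.0059 -1.    ] theta -2.5296 w 12.9 t 31.6 j6 -1.72 F [-18.7  13.8  10.7]
tool shift mm [ 0.5 -4.4  3.6]
[4.26661565 5.01602264 0.20940026]
```

Request:
{"fn": "drive_tool", "kwargs": {
  "moves": [
    [[0.001,0.004,0,0,0,0,255],[0,0,0,0,0,0,255],[0,0,0,0,0,0,255]]
  ]
}}

```text
clock: 31.85
position: [495.3, 255.3, 71.7]
ee_rot: [-0.301, 0.954, 0.001, 0.001]
contact_force: [-6.8, 4.9, 8.0]
gripper_width: 12.6
```

Request:
{"fn": "drive_tool", "kwargs": {
  "moves": [
    [[0,0,0,0,0,-0.08,255],[0,0,0,0,0,-0.08,255],[0,0,0,0,0,-0.08,255],[0,0,0,0,0,0,255]]
  ]
}}

```text
clock: 32.18
position: [496.9, 253.5, 71.6]
ee_rot: [-0.414, 0.91, -0.0, 0.002]
contact_force: [1.2, -0.7, 6.1]
gripper_width: 13.1
```

```bash
python3 -c "
from h import *
d(498,251,68);print(read_state()['wrist_torque'])"
```

```text
pose [496.9 253.5  71.6] z [ 3.3e-03  9.0e-04 -1.0e+00] theta -2.2874 w 13.1 t 32.18 j6 -1.48 F [ 1.2 -0.7  6.1]
tool shift mm [ 1.2 -2.5  3.6]
[-0.59205986 -0.27412814  0.02710994]
```

Request:
{"fn": "drive_tool", "kwargs": {
  "moves": [
    [[0,0,0,0,0,-0.1,255],[0,0,0,0,0,-0.1,255],[0,0,0,0,0,-0.1,255],[0,0,0,0,0,-0.1,255],[0,0,0,0,0,-0.1,255],[0,0,0,0,0,-0.1,255],[0,0,0,0,0,-0.1,255]]
  ]
}}

```text
clock: 32.77
position: [503.1, 251.5, 71.8]
ee_rot: [-0.702, 0.712, -0.004, 0.005]
contact_force: [29.1, -17.2, -8.1]
gripper_width: 12.4
```

```bash
python3 -c "
from h import *
d(498,251,68);print(read_state()['wrist_torque'])"
```

```text
pose [503.1 251.5  71.8] z [ 1.290e-02  3.000e-04 -9.999e-01] theta -1.5857 w 12.4 t 32.77 j6 -0.78 F [ 29.1 -17.2  -8.1]
tool shift mm [0.5 5.1 3.7]
[-5.33696556 -8.52226146 -0.43545137]
```

The three grip poses fit a rotation about (503,261), so I pinched the bar off its axis. I'll check that against the image, then release and regrip at the axis.

Request:
{"fn": "drive_tool", "kwargs": {
  "moves": [
    [[0.003,-0.005,0,0,0,0,255],[0,0,0,0,0,0,255],[0,0,0,0,0,0,0],[0,0,0,0,0,0,0],[0,0,0,0,0,0,0],[0,0,0,0,0,0,0],[0,0,-0.035,0,0,0,0],[0,0,-0.035,0,0,0,0]]
  ]
}}

```text
clock: 33.43
position: [498.5, 249.3, 138.2]
ee_rot: [-0.7, 0.714, 0.0, -0.004]
contact_force: [0.4, 0.8, 0.9]
gripper_width: 83.3
```

Request:
{"fn": "drive_tool", "kwargs": {
  "moves": [
    [[0.035,0,-0.035,0,0,0,0],[0.035,0,0,0,0,0,0],[0.035,0,0,0,0,0,0],[0.035,0,0,0,0,0,0],[0,0,0,0,0,0,0]]
  ]
}}

```text
clock: 33.85
position: [495.6, 111.6, 169.2]
ee_rot: [-0.698, 0.716, 0.001, -0.001]
contact_force: [0.3, 0.4, -0.1]
gripper_width: 85.6
```

```bash
python3 - <<'E'
from h import *
out=[]
for n,(u,v) in(("top",(203,240)),("scene",(357,185))):
    im=get_image(n); r=30; cr=cv2.convertScaleAbs(crop(im,u,v,r,13),alpha=1.7)
    for c,col in(((503,261),(0,0,255)),((498,251.5),(255,0,0))):
        for R,z in((22,53),(1.5,85)):
            p=np.array([proj(n,(c[0]+R*np.cos(t),c[1]+R*np.sin(t),z)) for t in np.linspace(0,6.3,90)]); p=((p-[u-r,v-r]+.5)*13).astype(np.int32)
            cv2.polylines(cr,[p],True,col)
    out.append(cr[::2,::2])
cv2.imwrite("pics/k1.png",np.hstack(out)); d(503,261,68)
E
```

```text
pose [497.1 114.9 169.4] z [-3.e-04 -0.e+00 -1.e+00] theta -1.5926 w 85.3 t 33.95 j6 -0.57 F [ 0.8 -0.1  0.4]
tool shift mm [-146.2   -2.7  101.4]
```

View pics/k1.png

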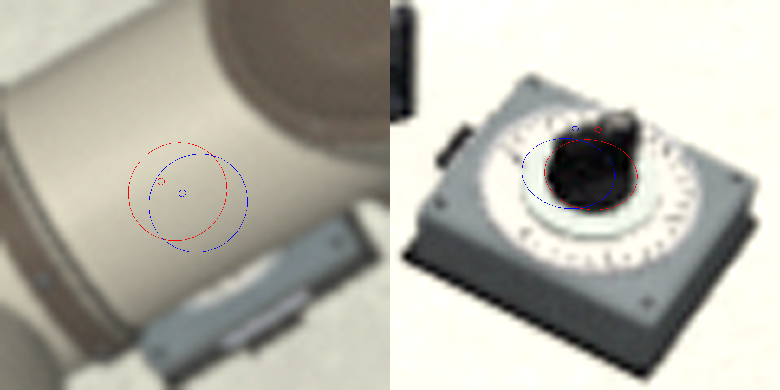

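The black disc matches the red (503,261) outline exactly in the scene view. I'll regrip there.

Request:
{"fn": "drive_tool", "kwargs": {
  "moves": [
    [[-0.036,-0.001,0,0,0,0,0],[-0.036,-0.001,0,0,0,0,0],[-0.036,-0.001,0,0,0,0,0],[-0.036,0,0,0,0,0,0],[-0.002,0,0.035,0,0,0,0],[0,0,0.035,0,0,0,0],[0,0,0.03,0,0,0,0],[0,0,0,0,0,0,0]]
  ]
}}

```text
clock: 34.62
position: [499.3, 260.6, 62.9]
ee_rot: [-0.7, 0.714, 0.001, -0.007]
contact_force: [-0.2, -1.2, -1.1]
gripper_width: 85.4
```

Request:
{"fn": "drive_tool", "kwargs": {
  "moves": [
    [[0,0,0,0,0,0,0],[0,0,0,0,0,0,0]]
  ]
}}

```text
clock: 34.78
position: [504.5, 263.3, 70.8]
ee_rot: [-0.701, 0.714, -0.0, 0.001]
contact_force: [-0.3, -0.0, -0.1]
gripper_width: 85.1
```

```bash
python3 -c "
from h import *
d(503,261,69)"
```

```text
pose [504.5 263.3  70.8] z [ 0.0023  0.0011 -1.    ] theta -1.5891 w 85.1 t 34.78 j6 -0.79 F [-0.3 -0.  -0.1]
tool shift mm [2.3 1.5 1.8]
```

Request:
{"fn": "drive_tool", "kwargs": {
  "moves": [
    [[0.0015,0.001,0,0,0,0,0],[0,0,0,0,0,0,255],[0,0,0,0,0,0,255],[0,0,0,0,0,0,255],[0,0,0,0,0,0,255],[0,0,0,0,0,0,255],[0,0,0,0,0,0,255],[0,0,0,0,0,0,255]]
  ]
}}

```text
clock: 35.45
position: [503.7, 260.4, 69.9]
ee_rot: [-0.7, 0.714, -0.001, 0.001]
contact_force: [3.3, -2.2, 0.7]
gripper_width: 12.8
```

Request:
{"fn": "drive_tool", "kwargs": {
  "moves": [
    [[0,0,0,0,0,-0.1,255],[0,0,0,0,0,-0.1,255],[0,0,0,0,0,-0.1,255],[0,0,0,0,0,-0.1,255],[0,0,0,0,0,-0.1,255],[0,0,0,0,0,-0.1,255],[0,0,0,0,0,0,255]]
  ]
}}

```text
clock: 36.03
position: [504.5, 260.6, 69.9]
ee_rot: [0.881, -0.474, 0.001, -0.001]
contact_force: [5.8, -2.7, 0.3]
gripper_width: 12.9
```

```bash
python3 -c "
from h import *
d(503,261,69);print(read_state()['wrist_torque'])"
```

```text
pose [504.5 260.6  69.9] z [ 3.4e-03  9.0e-04 -1.0e+00] theta -0.9868 w 12.9 t 36.03 j6 -0.18 F [ 5.8 -2.7  0.3]
tool shift mm [-1.1  1.   0.9]
[-0.73876938 -1.52322964 -0.02151569]
```

Request:
{"fn": "drive_tool", "kwargs": {
  "moves": [
    [[0,0,0,0,0,-0.1,255],[0,0,0,0,0,-0.1,255],[0,0,0,0,0,-0.1,255],[0,0,0,0,0,-0.1,255],[0,0,0,0,0,-0.1,255],[0,0,0,0,0,-0.1,255],[0,0,0,0,0,-0.1,255],[0,0,0,0,0,-0.1,255]]
  ]
}}

```text
clock: 36.7
position: [505.1, 261.4, 70.0]
ee_rot: [0.996, -0.093, 0.002, -0.001]
contact_force: [8.1, -0.6, -2.2]
gripper_width: 13.1
```

Request:
{"fn": "drive_tool", "kwargs": {
  "moves": [
    [[0,0,0,0,0,-0.1,255],[0,0,0,0,0,-0.1,255],[0,0,0,0,0,-0.1,255],[0,0,0,0,0,-0.1,255],[0,0,0,0,0,-0.1,255],[0,0,0,0,0,0,255]]
  ]
}}

```text
clock: 37.2
position: [505.1, 262.0, 69.9]
ee_rot: [0.988, 0.156, 0.003, -0.001]
contact_force: [6.0, 2.0, -3.1]
gripper_width: 12.8
```

```bash
python3 -c "
from h import *
d(503,261,69);print(read_state()['wrist_torque'])"
```

```text
pose [505.1 262.   69.9] z [ 0.0055  0.0034 -1.    ] theta 0.3137 w 12.8 t 37.2 j6 1.12 F [ 6.   2.  -3.1]
tool shift mm [-2.4  0.3  0.9]
[ 0.08396022 -1.83527506  0.06388834]
```

Torque is still nil. I'll take small steps until the stop.

Request:
{"fn": "drive_tool", "kwargs": {
  "moves": [
    [[0,0,0,0,0,-0.06,255],[0,0,0,0,0,-0.06,255],[0,0,0,0,0,-0.06,255],[0,0,0,0,0,0,255]]
  ]
}}

```text
clock: 37.53
position: [505.1, 262.2, 70.0]
ee_rot: [0.97, 0.244, 0.003, -0.001]
contact_force: [6.3, 1.6, -3.0]
gripper_width: 12.8
```

```bash
python3 -c "
from h import *
d(503,261,69);print(read_state()['wrist_torque'])"
```

```text
pose [505.1 262.2  70. ] z [ 0.0056  0.0037 -1.    ] theta 0.4923 w 12.8 t 37.53 j6 1.3 F [ 6.3  1.6 -3. ]
tool shift mm [-2.4  0.1  0.9]
[ 0.26756136 -1.7094307   0.04267068]
```

Request:
{"fn": "drive_tool", "kwargs": {
  "moves": [
    [[0,0,0,0,0,-0.06,255],[0,0,0,0,0,-0.06,255],[0,0,0,0,0,0,255],[0,0,0,0,0,0,255]]
  ]
}}

```text
clock: 37.87
position: [505.1, 262.4, 69.9]
ee_rot: [0.955, 0.298, 0.003, -0.002]
contact_force: [6.0, 2.4, -2.4]
gripper_width: 12.7
```

```bash
python3 -c "
from h import *
d(503,261,69);print(read_state()['wrist_torque'])"
```

```text
pose [505.1 262.4  69.9] z [ 0.0054  0.0052 -1.    ] theta 0.605 w 12.7 t 37.87 j6 1.41 F [ 6.   2.4 -2.4]
tool shift mm [-2.5 -0.   0.9]
[ 0.47669029 -1.73061321 -1.12797513]
```

Stop torque (−1.13 N m) appeared at θ≈0.6, as expected. I'll give one small extra push, then release and retreat to where both cameras see everything.

Request:
{"fn": "drive_tool", "kwargs": {
  "moves": [
    [[0,0,0,0,0,-0.04,255],[0,0,0,0,0,0,255],[0,0,0,0,0,0,255]]
  ]
}}

```text
clock: 38.12
position: [505.1, 262.4, 70.0]
ee_rot: [0.949, 0.315, 0.003, -0.002]
contact_force: [6.0, 1.8, -1.7]
gripper_width: 13.0
```

```bash
python3 -c "
from h import *
d(503,261,69);print(read_state()['wrist_torque'])"
```

```text
pose [505.1 262.4  70. ] z [ 0.0053  0.0062 -1.    ] theta 0.6411 w 13.0 t 38.12 j6 1.45 F [ 6.   1.8 -1.7]
tool shift mm [-2.5 -0.1  1. ]
[ 0.49586474 -1.69829408 -1.90041028]
```

Request:
{"fn": "drive_tool", "kwargs": {
  "moves": [
    [[0,0,0,0,0,0,0],[0,0,0,0,0,0,0],[0,0,0,0,0,0,0],[0,0,0,0,0,0,0],[0,0,0,0,0,0,0],[0,0,-0.03,0,0,0,0],[0,0,-0.035,0,0,0,0],[0,0,-0.035,0,0,0,0]]
  ]
}}

```text
clock: 38.78
position: [501.8, 259.8, 169.8]
ee_rot: [0.948, 0.319, -0.001, 0.001]
contact_force: [0.8, 0.4, 0.0]
gripper_width: 85.3
```

Request:
{"fn": "drive_tool", "kwargs": {
  "moves": [
    [[0,0,-0.035,0,0,0,0],[0,0,-0.035,0,0,0,0],[0,0,0,0,0,0,0],[0,0,0,0,0,0,0]]
  ]
}}

```text
clock: 39.12
position: [503.1, 261.0, 242.0]
ee_rot: [0.948, 0.319, 0.003, -0.001]
contact_force: [0.3, -0.7, -0.8]
gripper_width: 85.5
```

```bash
python3 -c "
from h import *
d(300,450,240)"
```

```text
pose [503.1 261.  242. ] z [ 0.004   0.0037 -1.    ] theta 0.6496 w 85.5 t 39.12 j6 1.46 F [ 0.3 -0.7 -0.8]
tool shift mm [ -47.4 -273.3    1.8]
```

Request:
{"fn": "drive_tool", "kwargs": {
  "moves": [
    [[-0.007,-0.038,0,0,0,0,0],[-0.007,-0.038,0,0,0,0,0],[-0.007,-0.038,0,0,0,0,0],[-0.007,-0.038,0,0,0,0,0],[-0.007,-0.038,0,0,0,0,0],[-0.007,-0.038,0,0,0,0,0],[0,0,0,0,0,0,0],[0,0,0,0,0,0,0]]
  ]
}}

```text
clock: 39.78
position: [329.3, 417.1, 237.7]
ee_rot: [0.947, 0.321, -0.001, 0.001]
contact_force: [0.1, 0.7, -0.1]
gripper_width: 85.2
```

```bash
python3 - <<'E'
from h import *
t=get_image("top");s=get_image("scene")
a=np.hstack([cv2.resize(s,(560,420)),])
b=np.vstack([crop(t,203,240,30,7),])
b=cv2.resize(b,(210,210));c=cv2.resize(crop(s,357,185,30,7),(210,210))
cv2.imwrite("pics/end.png",cv2.convertScaleAbs(np.hstack([a,np.vstack([b,c])]),alpha=1.4)); d(0,0,0)
E
```

```text
pose [331.  415.9 238.1] z [-0.0011 -0.0025 -1.    ] theta 0.6495 w 85.3 t 39.88 j6 1.02 F [ 0.6 -0.5  0.3]
tool shift mm [-514.5  130.8  239.5]
```

View pics/end.png

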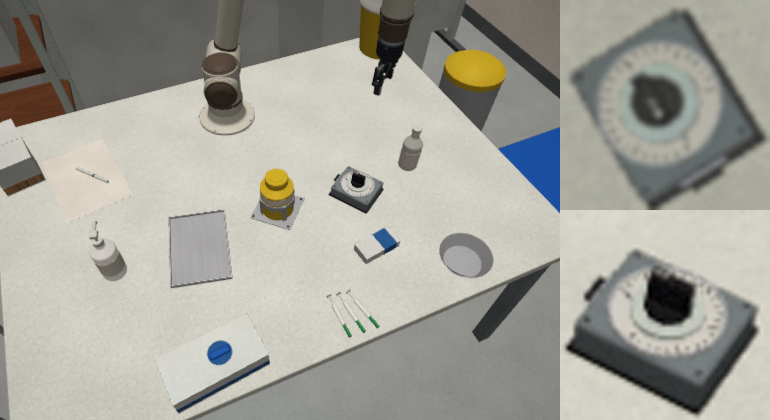

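The final picture shows the lid seated, the tray empty, the bystanders in place and the knob's index line on the zero-pin side. Handing in.

```bash
python3 -c "
from bench import *
print(job_done())"
```

```text
the job is handed in; nothing more can be done
None
```

The job is done and handed in at about 40 s of the 210 s allowed. No verdict was reported.

- **Vials:** There were three vials, and I dropped each one through the jar mouth. Pictures afterwards showed the tray empty and the mouth clear. I did not see the vials inside the jar directly.
- **Lid:** Turned backward, it stopped at once without climbing, so the lugs were already in the entries. Screwed forward, it sank about 4.9 mm. The first pass turned about 120° without tightening torque, so I gripped it again. It then stopped at +1.4 to +1.6 N m, with the grip slipping. The outline overlay in both cameras matched the home height, level and on the jar's axis.
- **Knob:** My first grip was about 10 mm off the knob's axis and pushed sideways with about 34 N. I found the true axis near (503, 261), gripped it there and turned it anticlockwise. It came up against the stop at about −1.1 N m, then −1.9 N m with a small extra push, at the angle expected for zero. The index line ended on the zero-pin side.
- **End state:** The gel dispenser, flask and carton look where they were, judged by eye only. The arm stood clear with about zero force.

I saw no sign of the possible knock to a vial or the lid. A brief slackening of the grip may explain the lid's first pass, but I can't confirm it.

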